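Make up two sampling kits in foam-lined trays

TASK

Make up the two sampling kits from the stock on the bench. The blue tray gets the settle-plate kit: the blue marker flat in the long slot at the bottom, the petri dish flat in the round pocket over it, and the timer upright in the oblong pocket beside them; the orange tray gets the swab kit: the forceps flat in the long slot at the bottom and the white carton flat in the big pocket across them. Everything must sit fully down in its cut-out; leave the black marker and the green tape roll where they are.

Things in the scene. Friction and masses are not known exactly. Their poses are not given: they have to be found in the camera images.
- blue_tray: Fixed tray, blue rim 175 x 174 mm, grey foam 26 mm high. Origin: centre, bench height. Heights above bench, x/y in tray axes, mm. Marker slot along y, centre (-27.5, 0), 24 x 144, floor 3. Over its middle the round dish pocket, 78 across, floor 18. Finger scoops cross the slot's middle, along x to 48 either side, 32 wide, floor 3. Timer pocket centre (49.5, 0), 46 along x, 80 along y, floor 3.
- orange_tray: Fixed tray, orange rim 175 x 192 mm, grey foam 26 mm high. Origin: centre, bench height. Heights above bench, x/y in tray axes, mm. Forceps slot along x, centred, 149 x 28, floor 3. Across it the carton pocket, centred, 74 along x, 162 along y, floor 14. Finger scoops cross the slot's middle, along y to 60 either side, 32 wide, floor 3.
- blue_marker_c (a point): Blue marker pen, 132 x 12 x 13 mm, lying flat; this point is its centre, 6 mm above its underside; its long axis is its x.
- dish_c (a point): Round cream petri dish with its lid, 66 mm across, 16 mm high, lying flat; this point is its centre, 8 mm above its underside.
- timer_c (a point): White desk timer with a grey display and round buttons, 34 mm deep at the foot tapering to about 18 mm at the top (its x), 68 mm wide (its y), 64 mm high; stands upright; this point is 32 mm above its underside; its front looks along -x.
- tweezers_c (a point): Steel forceps, 137 mm long (its y), 16 mm wide (its x), 9 mm thick, lying flat; this point is the centre, 4.5 mm above the underside.
- carton_c (a point): Flat white printed carton, 62 mm (its x) x 150 mm (its y) x 24 mm high, lying flat; this point is its centre, 12 mm above its underside.
- black_marker_c (a point): Black marker pen, same size as the blue one; not wanted, leave it where it lies. This point is its centre; its long axis is its x.
- tape_c (a point): Roll of green tape, 66 mm across, 19 mm high, lying flat; not wanted, leave it where it lies. This point is its centre, 9.5 mm above its underside.
Mind the look-alikes: they are no part of the job. There is more than one size of the part that bears dish_c; the job needs the smaller.

How it is judged:
By the outcome, as a careful person would: the job done as asked, in the order asked, and still so for the second after the job is handed in, with the robot touching nothing.
It also fails if it takes over 144 s, if anything falls off the work surface, if the arm or the gripper's body presses on something with over 40 N, if the wrist force passes 120 N, or if a joint passes its speed limit or range.

ROBOT

A 6-joint arm with a two-finger parallel gripper is mounted at the origin on a cart in front of the work surface, level with it; the furniture and walls round the work are solid. World frame = base frame: x ahead of the robot, y to its left, z up, the work surface at z = 0. Lengths are in m, angles in degrees, forces in N, time in s.
With the tool pointing down it reaches from about 0.325 to 0.925 m from the base axis. Payload 3.1 kg.
Tool frame: the origin (TCP) lies on the centre line of the jaws, within the pads' length; the fingertips stand 11 mm ahead of it and the grasp point (between the pads) lies 8 mm behind it (tip_reach is the distance from the TCP to the fingertips, in m); z points along the fingers, y is the line along which they close (so a half turn about z gives the same grasp; the last joint's range is limited). The gripper opens to 85 mm and grips with 20 to 120 N. Pads are 22 mm wide; open, the fingers measure 114 mm over their backs; the gripper's body (76 mm by 85 mm) begins 54 mm behind the grasp point. The pads swing forward as they close: fully open they stand 13 mm farther back than shut.
Start: joints at [67.54, 12.427, 92.441, -0, 75.132, -6.429], TCP at [0.173, 0.601, 0.242] pointing down, gripper open.
Joint ranges: [-157.48, 157.48], [-44.54, 120.13], [17.64, 146.25], [-64.5, 244.5], [7.68, 150.69], [-147.95, 147.95]. Speed limits (degrees/s): [159.86, 159.86, 180, 180, 180, 180].

INTERFACE

Orientations are given as a 3x3 rotation matrix whose columns are the frame's x, y, z axes.
In Python, from workcell import get_state, camera, finish_job, tip_reach gives the robot as it stands.
- The arm moves only by the tool send_rows, never from a script. Its argument "commands" is a list of rows, each an object of numbers: "dx", "dy", "dz": the shift along the tool's x, y, z each as a share of 0.75 m, from -1 to 1; "rx", "ry", "rz": the turn, a rotation vector about the tool's x, y, z each as a share of 1.5 rad, from -1 to 1; "fingers": the closure, from 0 (fully open) to 1 (shut). A call has 1 to 20 rows; each row is the pose to reach, as a shift and turn from the pose commanded when the call began, along the tool's axes at that moment; what a row does not reach only later rows make up. A row lasts 1/12 s, in which the tool goes at most 41.7 mm and 7.16 degrees, less where a joint would pass 70% of its speed; a pose out of reach is approached as far as the arm can. A call with a number of a shift or a turn outside -1 to 1 is refused whole. A call with a gripper value outside its range is refused whole. The fingers move at their own pace and stop on an object; the grip force is fixed at half the most. Time passes only in rows, so rows that repeat a pose let the fingers close. It gives the time, the measured TCP pose, the force, the opening and the grip force at its end, in the units of the state.
- get_state(): the state, without advancing time (a new reading comes with each control period).
- camera(name): name is "side" or "top" or "wrist"; returns a dict with "pixels" (400x640x3 uint8, red, green, blue), "fx", "fy", "cx", "cy" (pixels), "rvec" (rotation vector, rad) and "tvec" (3), from world to camera coordinates, as OpenCV has them. Camera axes: x right, y down, z forward; pixel columns grow to the right and rows downward; lengths in m; the calibration is good to about 2 mm. The wrist camera is an equidistant fisheye: a pixel r from the principal point sees the ray r / f radians off the axis. A picture is of the moment at which its call begins. There is no depth.
- finish_job(): hands the job in; it is judged then, once.
The state is a dict: "clock": time; "joint_positions": joint angles; "dq": joint speeds; "joint_torque": joint torques, N m; "tcp_pos": TCP position; "ee_rot": TCP orientation; "ft_force": force on the tool from outside, world axes, zero at the start; "ft_torque": the same for the moment, N m; "gripper_width": finger opening in m; "gripper_force": force on a finger pad.
Only numpy, scipy, OpenCV 4.12 (cv2) and the standard library are available. Lean on these libraries where they do the work, as an engineer would, in place of code of your own. Each camera call takes 0.05 s, during which the arm holds its last target. There are 200 camera calls.

## Working session

There is one attempt and no reset: what is moved stays moved. The work goes in short steps, Python scripts to look and compute and a tool call to move; the robot and the scene stay as the last step left them, time stands still between calls to the robot, and variables do not carry over. Pictures are saved under pics/ and viewed, at most 14 in all, crops included, and the job is handed in when it is done.

Besides the shell and the picture viewer there is one more tool, called after "Call:" as name(argument=value, ...) on one line, values as JSON. send_rows: Moves the arm, as the interface text tells. Shift numbers are shares of 0.75 m and turn numbers shares of 1.5 rad, none past 1 either way. Its arguments: {"type":"object","properties":{"commands":{"type":"array"}},"required":["commands"]}

```bash
mkdir -p pics; ls
python3 - <<'E'
from workcell import get_state,camera,tip_reach
import cv2
for n in ("top","side"):
    c=camera(n); cv2.imwrite(f"pics/{n}0.png",c["pixels"][:,:,::-1]); print(n,{k:c[k] for k in c if k!="pixels"})
s=get_state();print(s,tip_reach)
E
```

```text
pics
top {'fx': 362.9886624575238, 'fy': 362.9886624575238, 'cx': 319.0590494040993, 'cy': 193.48644232399457, 'rvec': array([ 2.20547634, -2.15177032,  0.07214027]), 'tvec': array([-0.01405645,  0.5188464 ,  1.00684216])}
side {'fx': 421.92487218985053, 'fy': 421.92487218985053, 'cx': 321.3186378689603, 'cy': 194.5211305737876, 'rvec': array([ 0.09465978, -2.80041818,  1.38572218]), 'tvec': array([0.52626423, 0.07790053, 1.06346441])}
{'clock': 0.1, 'joint_positions': array([ 6.75386513e+01,  1.24737703e+01,  9.25225421e+01,  1.69687301e-03,
        7.51322604e+01, -6.42905665e+00]), 'dq': array([ 0.06088476, -0.11249304, -0.14111995, -0.09253889, -0.01580741,
       -0.11416122]), 'joint_torque': array([-1.60072599e-03, -3.98085523e+01, -3.04968202e+01, -2.73589985e-04,
        4.34113303e-03, -1.62781686e-05]), 'tcp_pos': array([0.17230538, 0.60001622, 0.24105468]), 'ee_rot': array([[-9.61103962e-01,  2.76185433e-01, -8.83802564e-04],
       [ 2.76186705e-01,  9.61101789e-01, -2.06284448e-03],
       [ 2.79696631e-04, -2.22670252e-03, -9.99997482e-01]]), 'ft_force': array([ 0.06520068,  0.16267732, -0.2917298 ]), 'ft_torque': array([0.03109654, 0.05440298, 0.02451079]), 'gripper_force': 0.0, 'gripper_width': 0.08535255489211038} 0.011
```

View pics/top0.png

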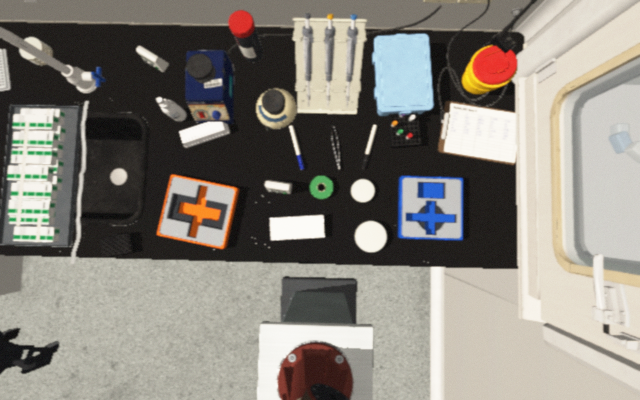

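View pics/side0.png

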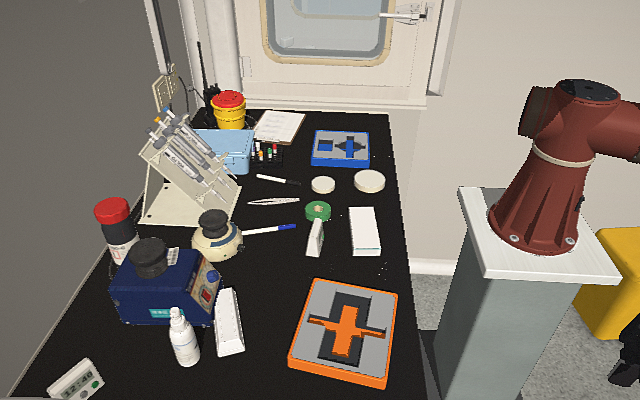

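The top view shows small dish at (363,190), large dish at (370,236), blue marker (296,147), black marker (370,147), forceps (336,147), carton (297,228), tape (321,187). Timer candidates are (278,187), (205,133) and (152,58). The blue tray is at (431,208) and the orange tray at (199,210). The arm is out of the way. I'll check the choices in a close crop.

```bash
cat > h.py <<'E'
import numpy as np,cv2
from scipy.spatial.transform import Rotation as R
from workcell import get_state,camera
def ray2plane(c,uv,z):
    uv=np.atleast_2d(np.array(uv,float)); Rm=cv2.Rodrigues(np.array(c["rvec"]))[0]; t=np.array(c["tvec"])
    n=(uv-[c["cx"],c["cy"]])/[c["fx"],c["fy"]]
    if c.get("fish"):
        r=np.linalg.norm(n,axis=1,keepdims=True); d=np.hstack([n/np.maximum(r,1e-9)*np.sin(r),np.cos(r)])
    else: d=np.hstack([n,np.ones((len(n),1))])
    o=-Rm.T@t; d=d@Rm
    return o+d*((z-o[2])/d[:,2:])
def cam(n):
    c=camera(n); c["fish"]=n=="wrist"; return c
def topmap(c,z,x0,x1,y0,y1,s):
    """rectified view of plane z: rows from x1 down to x0, cols from y1 to y0, s px per m"""
    X,Y=np.meshgrid(np.arange(x1,x0,-1/s),np.arange(y1,y0,-1/s),indexing="ij")
    P=np.stack([X,Y,np.full_like(X,z)],-1).reshape(-1,3)
    Rm=cv2.Rodrigues(np.array(c["rvec"]))[0]; q=P@Rm.T+np.array(c["tvec"])
    if c["fish"]:
        rr=np.linalg.norm(q[:,:2],axis=1); th=np.arctan2(rr,q[:,2]); n=q[:,:2]/rr[:,None]*th[:,None]
    else: n=q[:,:2]/q[:,2:]
    uv=(n*[c["fx"],c["fy"]]+[c["cx"],c["cy"]]).reshape(*X.shape,2).astype(np.float32)
    return cv2.remap(c["pixels"],uv[...,0],uv[...,1],cv2.INTER_CUBIC)
E
python3 - <<'E'
from h import *
c=cam("top");s=cam("side")
a=cv2.resize(c["pixels"][115:265,250:450],None,fx=3.2,fy=3.2,interpolation=cv2.INTER_CUBIC)
b=cv2.resize(s["pixels"][200:280,280:360],(320,320),interpolation=cv2.INTER_CUBIC)[:120*2]
d=cv2.resize(s["pixels"][340:400,40:120],(320,240))
im=np.zeros((480+120,640,3),np.uint8); im[:360]=a[:360,:640]; im[360:600,:320]=b; im[360:600,320:]=d
cv2.imwrite("pics/crop1.png",im[:,:,::-1])
for n,uv,z in [("tray b",(431,208),.026),("tray o",(199,210),.026),("dish",(363,190),.016),("carton",(297,228),.024),("timer",(278,187),.05),("bl",(296,147),.01),("bk",(370,147),.01),("fc",(336,147),.005),("tape",(321,187),.019),("t3",(152,58),.03),("t2",(205,133),.03)]: print(n,ray2plane(c,uv,z)[0].round(3))
w=camera("wrist"); print({k:w[k] for k in w if k!="pixels"}); cv2.imwrite("pics/w0.png",w["pixels"][:,:,::-1])
E
```

```text
tray b [ 0.486 -0.315  0.026]
tray o [0.464 0.334 0.026]
dish [ 0.532 -0.126  0.016]
carton [0.42  0.058 0.024]
timer [0.532 0.112 0.05 ]
bl [0.652 0.069 0.01 ]
bk [ 0.657 -0.144  0.01 ]
fc [ 0.656 -0.047  0.005]
tape [ 0.538 -0.006  0.019]
t3 [0.899 0.491 0.03 ]
t2 [0.683 0.327 0.03 ]
{'fx': 309.70691628693146, 'fy': 309.70691628693146, 'cx': 322.47421645882275, 'cy': 201.06544955661815, 'rvec': array([-2.32798194, -1.75281806, -0.23818247]), 'tvec': array([-0.62424253, -0.03332666,  0.37773352])}
```

View pics/crop1.png

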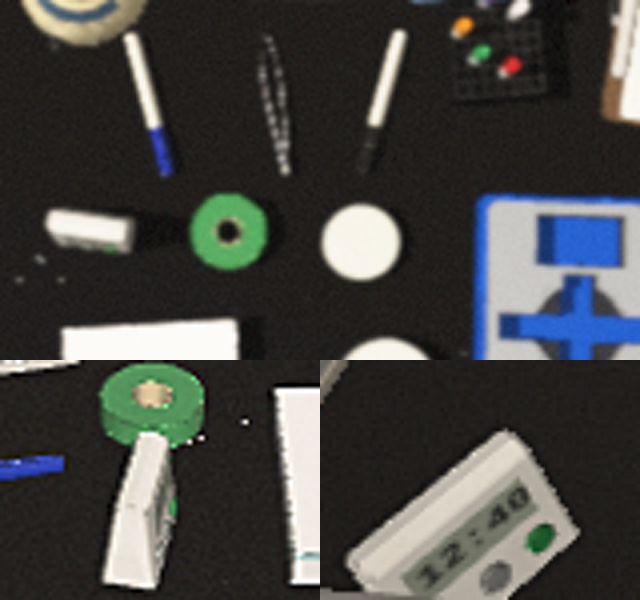

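Choices: timer at (278,187), standing upright with its front toward the robot. The one at (152,58) is out of reach, and (205,133) is a plain box. The small dish is (363,190) and the blue-capped marker is (296,147). Next I move for a wrist overview.

```bash
cat >> h.py <<'E'
def plan(x,y,z,psi,p=None,Rc=None,ret=False):
    """numbers for a row to TCP (x,y,z), tool down, jaw line at psi deg in world"""
    s=get_state(); p=s["tcp_pos"] if p is None else p; Rc=s["ee_rot"] if Rc is None else Rc
    cur=np.degrees(np.arctan2(Rc[1,1],Rc[0,1])); psi=cur+(psi-cur+90)%180-90
    az=np.degrees(np.arctan2(y,x))
    a=np.radians(psi); Y=np.array([np.cos(a),np.sin(a),0]); Z=np.array([0,0,-1.]); T=np.stack([np.cross(Y,Z),Y,Z],1)
    d=Rc.T@(np.array([x,y,z])-p)/.75; r=R.from_matrix(Rc.T@T).as_rotvec()/1.5
    print(f"({x:.4f},{y:.4f},{z:.4f},{psi:.1f}) dx {d[0]:.4f} dy {d[1]:.4f} dz {d[2]:.4f} | rx {r[0]:.4f} ry {r[1]:.4f} rz {r[2]:.4f}  j6~{az-psi:.0f}")
E
python3 -c "
from h import *
plan(.5,.04,.36,90)"
```

```text
(0.5000,0.0400,0.3600,90.0) dx -0.6261 dy -0.5977 dz -0.1572 | rx -0.0007 ry -0.0002 rz -0.1865  j6~-85
```

Call:
send_rows(commands=[{"dx": -0.626, "dy": -0.598, "dz": -0.157, "rx": -0.001, "rz": -0.1865, "fingers": 0}, {"dx": -0.626, "dy": -0.598, "dz": -0.157, "rx": -0.001, "rz": -0.1865, "fingers": 0}, {"dx": -0.626, "dy": -0.598, "dz": -0.157, "rx": -0.001, "rz": -0.1865, "fingers": 0}, {"dx": -0.626, "dy": -0.598, "dz": -0.157, "rx": -0.001, "rz": -0.1865, "fingers": 0}, {"dx": -0.626, "dy": -0.598, "dz": -0.157, "rx": -0.001, "rz": -0.1865, "fingers": 0}, {"dx": -0.626, "dy": -0.598, "dz": -0.157, "rx": -0.001, "rz": -0.1865, "fingers": 0}, {"dx": -0.626, "dy": -0.598, "dz": -0.157, "rx": -0.001, "rz": -0.1865, "fingers": 0}, {"dx": -0.626, "dy": -0.598, "dz": -0.157, "rx": -0.001, "rz": -0.1865, "fingers": 0}, {"dx": -0.626, "dy": -0.598, "dz": -0.157, "rx": -0.001, "rz": -0.1865, "fingers": 0}, {"dx": -0.626, "dy": -0.598, "dz": -0.157, "rx": -0.001, "rz": -0.1865, "fingers": 0}, {"dx": -0.626, "dy": -0.598, "dz": -0.157, "rx": -0.001, "rz": -0.1865, "fingers": 0}, {"dx": -0.626, "dy": -0.598, "dz": -0.157, "rx": -0.001, "rz": -0.1865, "fingers": 0}, {"dx": -0.626, "dy": -0.598, "dz": -0.157, "rx": -0.001, "rz": -0.1865, "fingers": 0}, {"dx": -0.626, "dy": -0.598, "dz": -0.157, "rx": -0.001, "rz": -0.1865, "fingers": 0}, {"dx": -0.626, "dy": -0.598, "dz": -0.157, "rx": -0.001, "rz": -0.1865, "fingers": 0}, {"dx": -0.626, "dy": -0.598, "dz": -0.157, "rx": -0.001, "rz": -0.1865, "fingers": 0}, {"dx": -0.626, "dy": -0.598, "dz": -0.157, "rx": -0.001, "rz": -0.1865, "fingers": 0}, {"dx": -0.626, "dy": -0.598, "dz": -0.157, "rx": -0.001, "rz": -0.1865, "fingers": 0}, {"dx": -0.626, "dy": -0.598, "dz": -0.157, "rx": -0.001, "rz": -0.1865, "fingers": 0}, {"dx": -0.626, "dy": -0.598, "dz": -0.157, "rx": -0.001, "rz": -0.1865, "fingers": 0}])

```text
validation failed for argument at $.co...
```

Run:
```python
from h import *
w=cam("wrist"); np.save("w1.npy",w,allow_pickle=True); cv2.imwrite("pics/w1.png",w["pixels"][:,:,::-1])
print(get_state()["tcp_pos"],get_state()["ee_rot"].round(4).tolist())
```

```text
[0.17249663 0.60046289 0.24182942] [[-0.9611, 0.2761, -0.0003], [0.2761, 0.9611, -0.0008], [0.0001, -0.0008, -1.0]]
```

View pics/w1.png

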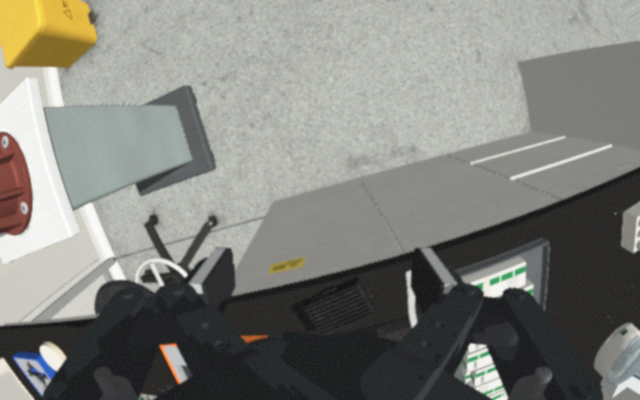

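The picture shows the call was refused and the arm is still at the start, with the camera looking out from the tool +x side. I'll resend with all keys and go farther out, so the objects lie in view.

```bash
python3 -c "
from h import *
w=np.load('w1.npy',allow_pickle=True).item();Rm=cv2.Rodrigues(w['rvec'])[0];s=get_state();print('cam in tool',s['ee_rot'].T@(-Rm.T@w['tvec']-s['tcp_pos']),'axis',s['ee_rot'].T@Rm[2])
plan(.68,.0,.36,90)"
```

```text
cam in tool [ 6.90391671e-02 -7.58259579e-06 -1.30330559e-01] axis [-2.68666300e-01 -2.63677567e-04  9.63233279e-01]
(0.6800,0.0000,0.3600,90.0) dx -0.8714 dy -0.5828 dz -0.1571 | rx -0.0005 ry -0.0001 rz -0.1865  j6~-90
```

Call:
send_rows(commands=[{"dx": -0.4, "dy": -0.35, "dz": -0.157, "rx": 0, "ry": 0, "rz": -0.1865, "fingers": 0}])

```text
clock: 0.38
tcp_pos: [0.191, 0.569, 0.2505]
ee_rot: [[-0.989, 0.149, -0.004], [0.149, 0.989, -0.002], [0.004, -0.003, -1.0]]
ft_force: [1.3, -1.2, 0.3]
gripper_width: 0.0852
gripper_force: 0.0
```

```bash
python3 -c "
from h import *
plan(.66,.0,.36,90)"
```

```text
(0.6600,0.0000,0.3600,90.0) dx -0.7305 dy -0.6577 dz -0.1472 | rx -0.0016 ry -0.0029 rz -0.0994  j6~-90
```

Call:
send_rows(commands=[{"dx": -0.73, "dy": -0.658, "dz": -0.147, "rx": -0.001, "ry": -0.002, "rz": -0.099, "fingers": 0}, {"dx": -0.73, "dy": -0.658, "dz": -0.147, "rx": -0.001, "ry": -0.002, "rz": -0.099, "fingers": 0}, {"dx": -0.73, "dy": -0.658, "dz": -0.147, "rx": -0.001, "ry": -0.002, "rz": -0.099, "fingers": 0}, {"dx": -0.73, "dy": -0.658, "dz": -0.147, "rx": -0.001, "ry": -0.002, "rz": -0.099, "fingers": 0}, {"dx": -0.73, "dy": -0.658, "dz": -0.147, "rx": -0.001, "ry": -0.002, "rz": -0.099, "fingers": 0}, {"dx": -0.73, "dy": -0.658, "dz": -0.147, "rx": -0.001, "ry": -0.002, "rz": -0.099, "fingers": 0}, {"dx": -0.73, "dy": -0.658, "dz": -0.147, "rx": -0.001, "ry": -0.002, "rz": -0.099, "fingers": 0}, {"dx": -0.73, "dy": -0.658, "dz": -0.147, "rx": -0.001, "ry": -0.002, "rz": -0.099, "fingers": 0}, {"dx": -0.73, "dy": -0.658, "dz": -0.147, "rx": -0.001, "ry": -0.002, "rz": -0.099, "fingers": 0}, {"dx": -0.73, "dy": -0.658, "dz": -0.147, "rx": -0.001, "ry": -0.002, "rz": -0.099, "fingers": 0}, {"dx": -0.73, "dy": -0.658, "dz": -0.147, "rx": -0.001, "ry": -0.002, "rz": -0.099, "fingers": 0}, {"dx": -0.73, "dy": -0.658, "dz": -0.147, "rx": -0.001, "ry": -0.002, "rz": -0.099, "fingers": 0}, {"dx": -0.73, "dy": -0.658, "dz": -0.147, "rx": -0.001, "ry": -0.002, "rz": -0.099, "fingers": 0}, {"dx": -0.73, "dy": -0.658, "dz": -0.147, "rx": -0.001, "ry": -0.002, "rz": -0.099, "fingers": 0}, {"dx": -0.73, "dy": -0.658, "dz": -0.147, "rx": -0.001, "ry": -0.002, "rz": -0.099, "fingers": 0}, {"dx": -0.73, "dy": -0.658, "dz": -0.147, "rx": -0.001, "ry": -0.002, "rz": -0.099, "fingers": 0}, {"dx": -0.73, "dy": -0.658, "dz": -0.147, "rx": -0.001, "ry": -0.002, "rz": -0.099, "fingers": 0}, {"dx": -0.73, "dy": -0.658, "dz": -0.147, "rx": -0.001, "ry": -0.002, "rz": -0.099, "fingers": 0}, {"dx": -0.73, "dy": -0.658, "dz": -0.147, "rx": -0.001, "ry": -0.002, "rz": -0.099, "fingers": 0}, {"dx": -0.73, "dy": -0.658, "dz": -0.147, "rx": -0.001, "ry": -0.002, "rz": -0.099, "fingers": 0}])

```text
clock: 2.05
tcp_pos: [0.6599, -0.0069, 0.3637]
ee_rot: [[-1.0, 0.01, 0.002], [0.01, 1.0, 0.002], [-0.002, 0.002, -1.0]]
ft_force: [-0.6, 0.3, 0.1]
gripper_width: 0.0851
gripper_force: 0.0
```

Run:
```python
from h import *
w=cam("wrist"); np.save("w1.npy",w,allow_pickle=True)
m=topmap(w,0.01,.36,.86,-.42,.38,1000); cv2.imwrite("pics/w2.png",m[:,:,::-1])
```

```text
(no output)
```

View pics/w2.png

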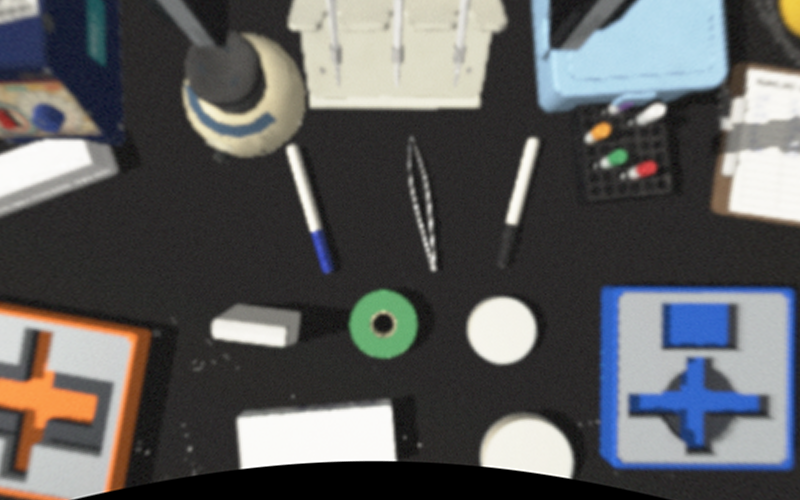

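The rectified wrist view (1 mm/px) shows the blue marker's ends at (292,147) and (328,271), the forceps (412,138)–(434,270), and the black marker (533,140)–(503,263). It also has the small dish (502,329), large dish (527,455), tape (383,324), timer top about (254,325), and both trays. Now I measure by segmentation.

```bash
cat > seg.py <<'E'
from h import *
def seg(c,z,box,f,fill=5):
    x0,x1,y0,y1=box; m=topmap(c,z,x0,x1,y0,y1,1000); h=cv2.cvtColor(m,cv2.COLOR_RGB2HSV).astype(int)
    k=f(h[...,0],h[...,1],h[...,2]).astype(np.uint8); k=cv2.morphologyEx(k,cv2.MORPH_CLOSE,np.ones((fill,fill)))
    cs=cv2.findContours(k,cv2.RETR_EXTERNAL,cv2.CHAIN_APPROX_NONE)[0]; b=max(cs,key=cv2.contourArea)
    (u,v),(w,hh),_=cv2.minAreaRect(b); P=cv2.boxPoints(cv2.minAreaRect(b)); e=P[1]-P[0]; g=P[2]-P[1]; L=e if np.hypot(*e)>np.hypot(*g) else g
    ang=np.degrees(np.arctan2(-L[0],-L[1]))%180   # world angle of long side
    mo=cv2.moments(b)
    return dict(c=(round(x1-v/1000,4),round(y1-u/1000,4)),cm=(round(x1-mo["m01"]/mo["m00"]/1000,4),round(y1-mo["m10"]/mo["m00"]/1000,4)),size=(round(max(w,hh)),round(min(w,hh))),ang=round(ang,1))
white=lambda h,s,v:(v>120)&(s<90)
blue=lambda h,s,v:(h>100)&(h<130)&(s>130)&(v>70)
orange=lambda h,s,v:(h>5)&(h<22)&(s>150)&(v>90)
pen=lambda h,s,v:(v>75)
E
python3 - <<'E'
from seg import *
w=np.load("w1.npy",allow_pickle=True).item(); t=cam("side") and cam("top")
for n,c in (("wrist",w),("top",t)):
    print(n)
    for nm,z,box,f in [("btray",.026,(.37,.61,-.44,-.19),blue),("otray",.026,(.33,.6,.2,.47),orange),("bpen",.007,(.56,.725,.03,.12),pen),("dish",.016,(.47,.59,-.18,-.06),white),("timer",.064,(.47,.6,.06,.2),white),("forceps",.005,(.56,.74,-.09,-.01),pen),("carton",.024,(.36,.48,-.05,.17),white)]:
        try: print(nm,seg(c,z,box,f,13 if nm=="forceps" else 5))
        except Exception as e: print(nm,e)
a=cv2.resize(topmap(t,.026,.37,.61,-.44,-.19,1000),(400,400))
cv2.imwrite("pics/tr.png",np.hstack([a,cv2.resize(topmap(t,.026,.33,.6,.2,.47,1000),(400,400))])[:,:,::-1])
plan(.648,.069,.12,106.2)
E
```

```text
wrist
btray {'c': (0.4859, -0.3071), 'cm': (0.4863, -0.3074), 'size': (190, 179), 'ang': np.float32(89.6)}
otray {'c': (0.4604, 0.3393), 'cm': (0.4727, 0.319), 'size': (207, 183), 'ang': np.float32(79.8)}
bpen {'c': (0.6613, 0.0758), 'cm': (0.6665, 0.079), 'size': (154, 37), 'ang': np.float32(27.5)}
dish {'c': (0.531, -0.12), 'cm': (0.5309, -0.1199), 'size': (68, 66), 'ang': np.float32(90.0)}
timer {'c': (0.5404, 0.1119), 'cm': (0.5396, 0.1101), 'size': (76, 32), 'ang': np.float32(83.3)}
forceps {'c': (0.6568, -0.0427), 'cm': (0.6584, -0.0418), 'size': (138, 21), 'ang': np.float32(12.3)}
carton {'c': (0.4279, 0.0622), 'cm': (0.4291, 0.0614), 'size': (152, 59), 'ang': np.float32(94.9)}
top
btray {'c': (0.4871, -0.3127), 'cm': (0.4871, -0.3129), 'size': (184, 181), 'ang': np.float32(89.6)}
otray {'c': (0.4608, 0.3395), 'cm': (0.4608, 0.3397), 'size': (203, 181), 'ang': np.float32(79.7)}
bpen {'c': (0.6765, 0.0755), 'cm': (0.6746, 0.0766), 'size': (97, 89), 'ang': np.float32(0.0)}
dish {'c': (0.532, -0.1235), 'cm': (0.5315, -0.1235), 'size': (69, 68), 'ang': np.float32(90.0)}
timer {'c': (0.5945, 0.063), 'cm': (0.5947, 0.0628), 'size': (4, 3), 'ang': np.float32(90.0)}
forceps {'c': (0.6505, -0.0495), 'cm': (0.6603, -0.0569), 'size': (179, 79), 'ang': np.float32(0.0)}
carton max() iterable argument is empty
(0.6480,0.0690,0.1200,106.2) dx 0.0150 dy 0.0965 dz 0.3255 | rx 0.0011 ry 0.0015 rz -0.1920  j6~-100
```

View pics/tr.png

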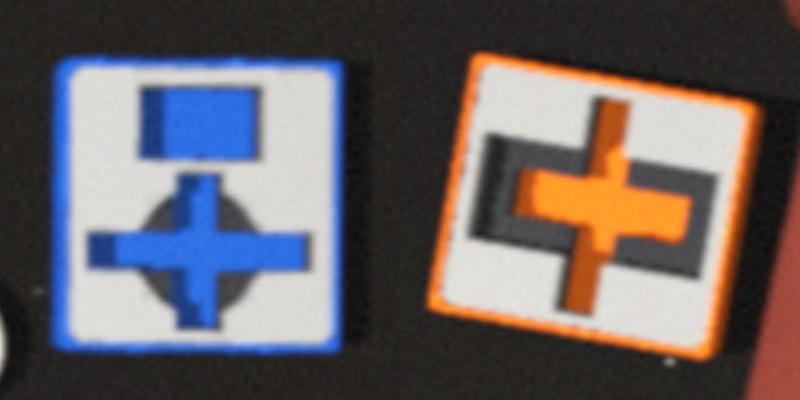

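The picture shows the cut-outs clearly: the blue slot, dish pocket and timer pocket are centred near cols 199–201, and the orange slot runs (612,98)–(575,313). That puts the blue tray at about (0.4865,−0.315), unrotated, and the orange tray at about (0.461,0.339), turned −9.8°. I go above the blue marker next.

Call:
send_rows(commands=[{"dx": 0.015, "dy": 0.0965, "dz": 0.325, "rx": 0.001, "ry": 0.001, "rz": -0.192, "fingers": 0.5}, {"dx": 0.015, "dy": 0.0965, "dz": 0.325, "rx": 0.001, "ry": 0.001, "rz": -0.192, "fingers": 0.5}, {"dx": 0.015, "dy": 0.0965, "dz": 0.325, "rx": 0.001, "ry": 0.001, "rz": -0.192, "fingers": 0.5}, {"dx": 0.015, "dy": 0.0965, "dz": 0.325, "rx": 0.001, "ry": 0.001, "rz": -0.192, "fingers": 0.5}, {"dx": 0.015, "dy": 0.0965, "dz": 0.325, "rx": 0.001, "ry": 0.001, "rz": -0.192, "fingers": 0.5}, {"dx": 0.015, "dy": 0.0965, "dz": 0.325, "rx": 0.001, "ry": 0.001, "rz": -0.192, "fingers": 0.5}, {"dx": 0.015, "dy": 0.0965, "dz": 0.325, "rx": 0.001, "ry": 0.001, "rz": -0.192, "fingers": 0.5}, {"dx": 0.015, "dy": 0.0965, "dz": 0.325, "rx": 0.001, "ry": 0.001, "rz": -0.192, "fingers": 0.5}, {"dx": 0.015, "dy": 0.0965, "dz": 0.325, "rx": 0.001, "ry": 0.001, "rz": -0.192, "fingers": 0.5}, {"dx": 0.015, "dy": 0.0965, "dz": 0.325, "rx": 0.001, "ry": 0.001, "rz": -0.192, "fingers": 0.5}, {"dx": 0.015, "dy": 0.0965, "dz": 0.325, "rx": 0.001, "ry": 0.001, "rz": -0.192, "fingers": 0.5}, {"dx": 0.015, "dy": 0.0965, "dz": 0.325, "rx": 0.001, "ry": 0.001, "rz": -0.192, "fingers": 0.5}])

```text
clock: 3.2
tcp_pos: [0.6514, 0.0673, 0.1242]
ee_rot: [[-0.961, -0.277, 0.008], [-0.277, 0.961, -0.001], [-0.007, -0.003, -1.0]]
ft_force: [0.5, 0.3, 0.3]
gripper_width: 0.0428
gripper_force: 0.0
```

Run:
```python
from h import *
s=get_state();print(s["tcp_pos"].round(4),np.degrees(np.arctan2(s["ee_rot"][1,1],s["ee_rot"][0,1])),s["gripper_width"])
w=cam("wrist"); m=topmap(w,0.007,.5,.75,-.1,.2,2000); cv2.imwrite("pics/w3.png",m[:,:,::-1])
```

```text
[0.6514 0.0673 0.1242] 106.10141445563747 0.04280956341400738
```

View pics/w3.png

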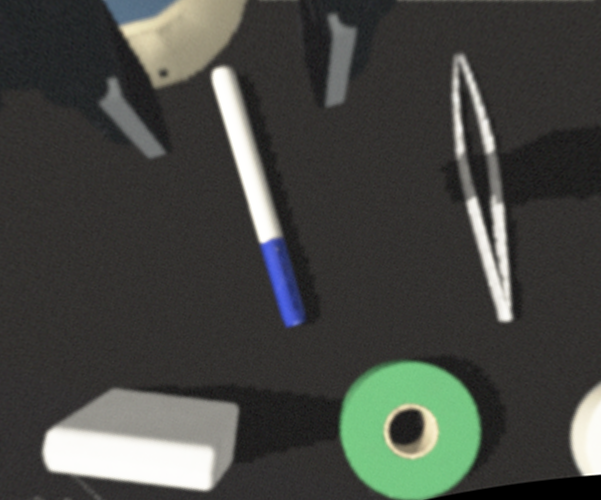

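The close view shows the blue marker's ends at (222,70) and (295,324), centre (0.6515,0.0707), axis 16°. The forceps run (460,56)–(506,320), centre (0.656,−0.0415), axis 9.9°.

Run:
```python
from h import *
plan(.6495,.070,.013,106)
```

```text
(0.6495,0.0700,0.0130,106.0) dx 0.0016 dy 0.0043 dz 0.1473 | rx -0.0015 ry 0.0040 rz 0.0011  j6~-100
```

Call:
send_rows(commands=[{"dx": 0.0016, "dy": 0.0043, "dz": 0.1, "rx": -0.0015, "ry": 0.004, "rz": 0.001, "fingers": 0.5}, {"dx": 0.0016, "dy": 0.0043, "dz": 0.1, "rx": -0.0015, "ry": 0.004, "rz": 0.001, "fingers": 0.5}, {"dx": 0.0016, "dy": 0.0043, "dz": 0.12, "rx": -0.0015, "ry": 0.004, "rz": 0.001, "fingers": 0.5}, {"dx": 0.0016, "dy": 0.0043, "dz": 0.14, "rx": -0.0015, "ry": 0.004, "rz": 0.001, "fingers": 0.5}, {"dx": 0.0016, "dy": 0.0043, "dz": 0.147, "rx": -0.0015, "ry": 0.004, "rz": 0.001, "fingers": 0.5}, {"dx": 0.0016, "dy": 0.0043, "dz": 0.147, "rx": -0.0015, "ry": 0.004, "rz": 0.001, "fingers": 0.5}, {"dx": 0.0016, "dy": 0.0043, "dz": 0.147, "rx": -0.0015, "ry": 0.004, "rz": 0.001, "fingers": 1}, {"dx": 0.0016, "dy": 0.0043, "dz": 0.147, "rx": -0.0015, "ry": 0.004, "rz": 0.001, "fingers": 1}, {"dx": 0.0016, "dy": 0.0043, "dz": 0.147, "rx": -0.0015, "ry": 0.004, "rz": 0.001, "fingers": 1}, {"dx": 0.0016, "dy": 0.0043, "dz": 0.147, "rx": -0.0015, "ry": 0.004, "rz": 0.001, "fingers": 1}, {"dx": 0.0016, "dy": 0.0043, "dz": 0.147, "rx": -0.0015, "ry": 0.004, "rz": 0.001, "fingers": 1}, {"dx": 0.0016, "dy": 0.0043, "dz": 0.147, "rx": -0.0015, "ry": 0.004, "rz": 0.001, "fingers": 1}])

```text
clock: 4.25
tcp_pos: [0.6489, 0.0705, 0.0121]
ee_rot: [[-0.961, -0.277, -0.001], [-0.277, 0.961, -0.0], [0.001, 0.0, -1.0]]
ft_force: [0.1, -0.2, 6.3]
gripper_width: 0.0095
gripper_force: 62.3
```

Run:
```python
from h import *
s=get_state();print(s["tcp_pos"].round(4),s["gripper_width"],s["gripper_force"],s["ft_force"])
x,y=.4865-.0275,-.315
plan(s["tcp_pos"][0],s["tcp_pos"][1],.14,106)
plan(x,y,.12,180)
plan(x,y,.12,0)
```

```text
[0.6489 0.0705 0.0121] 0.00954632959676063 62.327553033828735 [ 0.11120691 -0.19386933  6.34708035]
(0.6489,0.0705,0.1400,106.0) dx 0.0002 dy 0.0000 dz -0.1705 | rx 0.0002 ry -0.0007 rz 0.0006  j6~-100
(0.4590,-0.3150,0.1200,180.0) dx 0.3856 dy -0.4239 dz -0.1435 | rx 0.0006 ry -0.0005 rz -0.8604  j6~-214
(0.4590,-0.3150,0.1200,180.0) dx 0.3856 dy -0.4239 dz -0.1435 | rx 0.0006 ry -0.0005 rz -0.8604  j6~-214
```

Gripped. Next I lift and carry.

Call:
send_rows(commands=[{"dx": 0.0, "dy": 0.0, "dz": -0.08, "rx": 0, "ry": 0, "rz": 0, "fingers": 1}, {"dx": 0.0, "dy": 0.0, "dz": -0.16, "rx": 0, "ry": 0, "rz": 0, "fingers": 1}, {"dx": 0.0, "dy": 0.0, "dz": -0.16, "rx": 0, "ry": 0, "rz": 0, "fingers": 1}, {"dx": 0.386, "dy": -0.424, "dz": -0.16, "rx": 0, "ry": 0, "rz": 0.9, "fingers": 1}, {"dx": 0.386, "dy": -0.424, "dz": -0.16, "rx": 0, "ry": 0, "rz": 0.9, "fingers": 1}, {"dx": 0.386, "dy": -0.424, "dz": -0.16, "rx": 0, "ry": 0, "rz": 0.9, "fingers": 1}, {"dx": 0.386, "dy": -0.424, "dz": -0.16, "rx": 0, "ry": 0, "rz": 0.9, "fingers": 1}, {"dx": 0.386, "dy": -0.424, "dz": -0.16, "rx": 0, "ry": 0, "rz": 0.9, "fingers": 1}, {"dx": 0.386, "dy": -0.424, "dz": -0.16, "rx": 0, "ry": 0, "rz": 0.9, "fingers": 1}, {"dx": 0.386, "dy": -0.424, "dz": -0.16, "rx": 0, "ry": 0, "rz": 0.9, "fingers": 1}, {"dx": 0.386, "dy": -0.424, "dz": -0.16, "rx": 0, "ry": 0, "rz": 0.9, "fingers": 1}, {"dx": 0.386, "dy": -0.424, "dz": -0.16, "rx": 0, "ry": 0, "rz": 0.9, "fingers": 1}, {"dx": 0.386, "dy": -0.424, "dz": -0.16, "rx": 0, "ry": 0, "rz": 0.9, "fingers": 1}, {"dx": 0.386, "dy": -0.424, "dz": -0.16, "rx": 0, "ry": 0, "rz": 0.9, "fingers": 1}, {"dx": 0.386, "dy": -0.424, "dz": -0.16, "rx": 0, "ry": 0, "rz": 0.9, "fingers": 1}, {"dx": 0.386, "dy": -0.424, "dz": -0.16, "rx": 0, "ry": 0, "rz": 0.9, "fingers": 1}, {"dx": 0.386, "dy": -0.424, "dz": -0.16, "rx": 0, "ry": 0, "rz": 0.9, "fingers": 1}, {"dx": 0.386, "dy": -0.424, "dz": -0.16, "rx": 0, "ry": 0, "rz": 0.9, "fingers": 1}])

```text
clock: 5.75
tcp_pos: [0.4578, -0.3136, 0.1309]
ee_rot: [[-0.483, 0.876, -0.005], [0.876, 0.483, 0.001], [0.003, -0.004, -1.0]]
ft_force: [0.2, -0.4, -0.0]
gripper_width: 0.0098
gripper_force: 61.6
```

Run:
```python
from h import *
s=get_state();print(s["tcp_pos"].round(4),s["joint_positions"].round(1),s["gripper_width"])
plan(.459,-.315,.12,0)
```

```text
[ 0.4578 -0.3136  0.1309] [-41.6  11.2 106.8  -0.2  62.3 -70.4] 0.009831660169495481
(0.4590,-0.3150,0.1200,0.0) dx -0.0024 dy 0.0006 dz 0.0145 | rx -0.0031 ry -0.0015 rz 0.3359  j6~-34
```

Call:
send_rows(commands=[{"dx": -0.002, "dy": 0.0006, "dz": 0.0145, "rx": -0.003, "ry": -0.0015, "rz": 0.336, "fingers": 1}, {"dx": -0.002, "dy": 0.0006, "dz": 0.0145, "rx": -0.003, "ry": -0.0015, "rz": 0.336, "fingers": 1}, {"dx": -0.002, "dy": 0.0006, "dz": 0.0145, "rx": -0.003, "ry": -0.0015, "rz": 0.336, "fingers": 1}, {"dx": -0.002, "dy": 0.0006, "dz": 0.0145, "rx": -0.003, "ry": -0.0015, "rz": 0.336, "fingers": 1}, {"dx": -0.002, "dy": 0.0006, "dz": 0.0145, "rx": -0.003, "ry": -0.0015, "rz": 0.336, "fingers": 1}, {"dx": -0.002, "dy": 0.0006, "dz": 0.0145, "rx": -0.003, "ry": -0.0015, "rz": 0.336, "fingers": 1}, {"dx": -0.002, "dy": 0.0006, "dz": 0.0145, "rx": -0.003, "ry": -0.0015, "rz": 0.336, "fingers": 1}, {"dx": -0.002, "dy": 0.0006, "dz": 0.0145, "rx": -0.003, "ry": -0.0015, "rz": 0.336, "fingers": 1}])

```text
clock: 6.42
tcp_pos: [0.4588, -0.3157, 0.1204]
ee_rot: [[0.0, 1.0, 0.0], [1.0, -0.0, -0.001], [-0.001, 0.0, -1.0]]
ft_force: [-0.5, 0.8, -0.2]
gripper_width: 0.0093
gripper_force: 61.6
```

Run:
```python
from h import *
s=get_state();print(s["tcp_pos"].round(4),s["ee_rot"].round(3).tolist())
w=cam("wrist"); np.save("w4.npy",w,allow_pickle=True); m=topmap(w,0.026,.37,.62,-.45,-.15,2000); cv2.imwrite("pics/w4.png",m[:,:,::-1])
```

```text
[ 0.4588 -0.3157  0.1204] [[0.0, 1.0, 0.0], [1.0, -0.0, -0.001], [-0.001, 0.0, -1.0]]
```

View pics/w4.png

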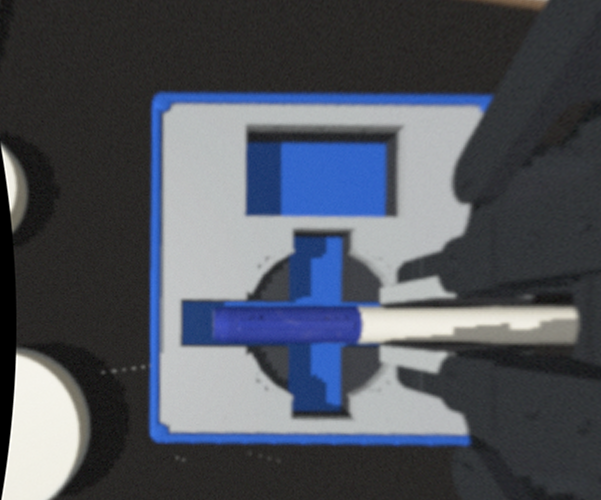

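The picture shows the marker in the jaws, lined up with the slot (row 323). The tray cut-outs centre near col 322, so the tray is at about (0.486,−0.314). I place it.

Call:
send_rows(commands=[{"dx": 0.0047, "dy": -0.0004, "dz": 0.05, "rx": 0, "ry": 0, "rz": 0, "fingers": 1}, {"dx": 0.0047, "dy": -0.0004, "dz": 0.1, "rx": 0, "ry": 0, "rz": 0, "fingers": 1}, {"dx": 0.0047, "dy": -0.0004, "dz": 0.11, "rx": 0, "ry": 0, "rz": 0, "fingers": 1}, {"dx": 0.0047, "dy": -0.0004, "dz": 0.12, "rx": 0, "ry": 0, "rz": 0, "fingers": 1}, {"dx": 0.0047, "dy": -0.0004, "dz": 0.13, "rx": 0, "ry": 0, "rz": 0, "fingers": 1}, {"dx": 0.0047, "dy": -0.0004, "dz": 0.139, "rx": 0, "ry": 0, "rz": 0, "fingers": 1}, {"dx": 0.0047, "dy": -0.0004, "dz": 0.139, "rx": 0, "ry": 0, "rz": 0, "fingers": 1}, {"dx": 0.0047, "dy": -0.0004, "dz": 0.139, "rx": 0, "ry": 0, "rz": 0, "fingers": 1}])

```text
clock: 7.13
tcp_pos: [0.459, -0.3135, 0.0171]
ee_rot: [[0.003, 1.0, 0.002], [1.0, -0.003, -0.002], [-0.002, 0.002, -1.0]]
ft_force: [-1.1, -0.0, 0.5]
gripper_width: 0.0098
gripper_force: 61.6
```

Call:
send_rows(commands=[{"dx": 0, "dy": 0, "dz": 0, "rx": 0, "ry": 0, "rz": 0, "fingers": 0.75}, {"dx": 0, "dy": 0, "dz": 0, "rx": 0, "ry": 0, "rz": 0, "fingers": 0.75}, {"dx": 0, "dy": 0, "dz": 0, "rx": 0, "ry": 0, "rz": 0, "fingers": 0.75}, {"dx": 0, "dy": 0, "dz": 0, "rx": 0, "ry": 0, "rz": 0, "fingers": 0.75}, {"dx": 0, "dy": 0, "dz": -0.05, "rx": 0, "ry": 0, "rz": 0, "fingers": 0.75}, {"dx": 0, "dy": 0, "dz": -0.1, "rx": 0, "ry": 0, "rz": 0, "fingers": 0.75}, {"dx": 0, "dy": 0, "dz": -0.15, "rx": 0, "ry": 0, "rz": 0, "fingers": 0.5}, {"dx": 0, "dy": 0, "dz": -0.15, "rx": 0, "ry": 0, "rz": 0, "fingers": 0}, {"dx": 0, "dy": 0, "dz": -0.15, "rx": 0, "ry": 0, "rz": 0, "fingers": 0}])

```text
clock: 7.88
tcp_pos: [0.4605, -0.3146, 0.1325]
ee_rot: [[0.003, 1.0, 0.006], [1.0, -0.003, -0.006], [-0.006, 0.006, -1.0]]
ft_force: [-0.1, -0.0, -1.1]
gripper_width: 0.0568
gripper_force: 0.0
```

Run:
```python
from h import *
w=cam("wrist"); m=topmap(w,0.026,.37,.62,-.45,-.03,1400); cv2.imwrite("pics/w5.png",m[:,:,::-1])
plan(.5315,-.1225,.13,0)
plan(.5315,-.1225,.13,90)
```

```text
(0.5315,-0.1225,0.1300,0.0) dx 0.2545 dy 0.0961 dz -0.0006 | rx 0.0016 ry 0.0019 rz -0.0019  j6~-13
(0.5315,-0.1225,0.1300,-90.0) dx 0.2545 dy 0.0961 dz -0.0006 | rx 0.0027 ry 0.0002 rz 1.0453  j6~77
```

View pics/w5.png

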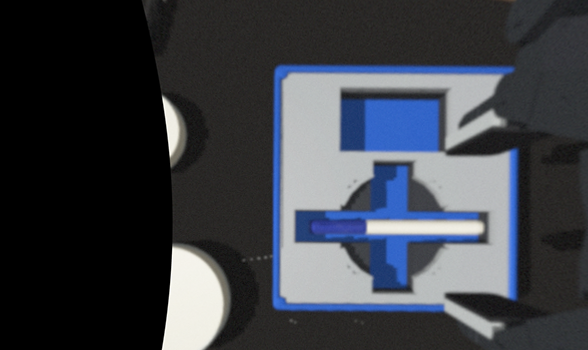

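The marker lies flat in the slot (310–485, row 227). The tray rim (275–519, 66–310) gives its centre as (0.4857,−0.3136). Next is the small dish, with the jaws along world x.

Call:
send_rows(commands=[{"dx": 0.2545, "dy": 0.096, "dz": 0, "rx": 0.0016, "ry": 0.002, "rz": -0.002, "fingers": 0.08}, {"dx": 0.2545, "dy": 0.096, "dz": 0, "rx": 0.0016, "ry": 0.002, "rz": -0.002, "fingers": 0.08}, {"dx": 0.2545, "dy": 0.096, "dz": 0, "rx": 0.0016, "ry": 0.002, "rz": -0.002, "fingers": 0.08}, {"dx": 0.2545, "dy": 0.096, "dz": 0, "rx": 0.0016, "ry": 0.002, "rz": -0.002, "fingers": 0.08}, {"dx": 0.2545, "dy": 0.096, "dz": 0, "rx": 0.0016, "ry": 0.002, "rz": -0.002, "fingers": 0.08}, {"dx": 0.2545, "dy": 0.096, "dz": 0, "rx": 0.0016, "ry": 0.002, "rz": -0.002, "fingers": 0.08}, {"dx": 0.2545, "dy": 0.096, "dz": 0, "rx": 0.0016, "ry": 0.002, "rz": -0.002, "fingers": 0.08}, {"dx": 0.2545, "dy": 0.096, "dz": 0, "rx": 0.0016, "ry": 0.002, "rz": -0.002, "fingers": 0.08}, {"dx": 0.2545, "dy": 0.096, "dz": 0, "rx": 0.0016, "ry": 0.002, "rz": -0.002, "fingers": 0.08}])

```text
clock: 8.68
tcp_pos: [0.5297, -0.1227, 0.1272]
ee_rot: [[0.001, 1.0, -0.004], [1.0, -0.001, 0.002], [0.002, -0.004, -1.0]]
ft_force: [-0.3, -0.1, 0.8]
gripper_width: 0.0783
gripper_force: 0.0
```

Run:
```python
from seg import *
s=get_state();print(s["tcp_pos"].round(4),s["gripper_width"])
w=cam("wrist"); print(seg(w,.016,(.475,.585,-.17,-.07),white)); print(seg(w,.016,(.35,.46,-.22,-.08),white))
cv2.imwrite("pics/w6.png",topmap(w,0.016,.36,.66,-.22,.14,1600)[:,:,::-1])
plan(.5315,-.1225,.012,0)
```

```text
[ 0.5297 -0.1227  0.1272] 0.07834123521683918
{'c': (0.5302, -0.1203), 'cm': (0.5303, -0.1201), 'size': (66, 65), 'ang': np.float32(135.0)}
{'c': (0.4041, -0.1457), 'cm': (0.4031, -0.1473), 'size': (96, 96), 'ang': np.float32(57.3)}
(0.5315,-0.1225,0.0120,0.0) dx 0.0004 dy 0.0027 dz 0.1541 | rx -0.0025 ry -0.0015 rz -0.0013  j6~-13
```

View pics/w6.png

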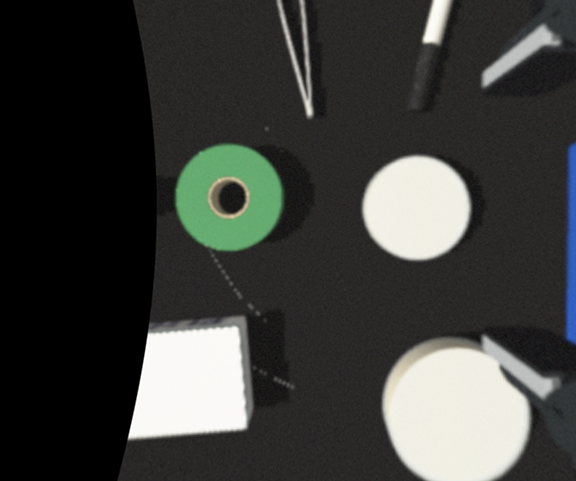

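The view shows the small dish at (416,207), 66 mm across, and the large dish at (457,410). Both jaws have clear space, and the black marker ends at (420,108). I descend and grip.

Call:
send_rows(commands=[{"dx": 0.0017, "dy": 0.0014, "dz": 0.05, "rx": -0.0025, "ry": -0.0015, "rz": -0.0013, "fingers": 0.08}, {"dx": 0.0017, "dy": 0.0014, "dz": 0.1, "rx": -0.0025, "ry": -0.0015, "rz": -0.0013, "fingers": 0.08}, {"dx": 0.0017, "dy": 0.0014, "dz": 0.12, "rx": -0.0025, "ry": -0.0015, "rz": -0.0013, "fingers": 0.08}, {"dx": 0.0017, "dy": 0.0014, "dz": 0.14, "rx": -0.0025, "ry": -0.0015, "rz": -0.0013, "fingers": 0.08}, {"dx": 0.0017, "dy": 0.0014, "dz": 0.154, "rx": -0.0025, "ry": -0.0015, "rz": -0.0013, "fingers": 0.08}, {"dx": 0.0017, "dy": 0.0014, "dz": 0.154, "rx": -0.0025, "ry": -0.0015, "rz": -0.0013, "fingers": 0.08}, {"dx": 0.0017, "dy": 0.0014, "dz": 0.154, "rx": -0.0025, "ry": -0.0015, "rz": -0.0013, "fingers": 0.08}, {"dx": 0.0017, "dy": 0.0014, "dz": 0.154, "rx": -0.0025, "ry": -0.0015, "rz": -0.0013, "fingers": 1}, {"dx": 0.0017, "dy": 0.0014, "dz": 0.154, "rx": -0.0025, "ry": -0.0015, "rz": -0.0013, "fingers": 1}, {"dx": 0.0017, "dy": 0.0014, "dz": 0.154, "rx": -0.0025, "ry": -0.0015, "rz": -0.0013, "fingers": 1}, {"dx": 0.0017, "dy": 0.0014, "dz": 0.154, "rx": -0.0025, "ry": -0.0015, "rz": -0.0013, "fingers": 1}])

```text
clock: 9.65
tcp_pos: [0.5336, -0.1214, 0.0152]
ee_rot: [[-0.002, 1.0, 0.006], [1.0, 0.002, -0.002], [-0.002, 0.006, -1.0]]
ft_force: [0.5, -0.8, 6.7]
gripper_width: 0.0614
gripper_force: 65.6
```

Run:
```python
from h import *
s=get_state();print(s["tcp_pos"].round(4),s["gripper_width"],s["gripper_force"])
p=s["tcp_pos"]
plan(.4857-.0275,-.3136+(p[1]+.121),.11,0)
```

```text
[ 0.5336 -0.1214  0.0152] 0.06144987647869413 65.64139884605538
(0.4582,-0.3140,0.1100,0.0) dx -0.2569 dy -0.1003 dz -0.1264 | rx 0.0037 ry 0.0014 rz 0.0014  j6~-34
```

Call:
send_rows(commands=[{"dx": 0, "dy": 0, "dz": -0.05, "rx": 0, "ry": 0, "rz": 0, "fingers": 1}, {"dx": 0, "dy": 0, "dz": -0.1, "rx": 0, "ry": 0, "rz": 0, "fingers": 1}, {"dx": 0, "dy": 0, "dz": -0.126, "rx": 0, "ry": 0, "rz": 0, "fingers": 1}, {"dx": -0.257, "dy": -0.1, "dz": -0.126, "rx": 0.0037, "ry": 0.0014, "rz": 0.0014, "fingers": 1}, {"dx": -0.257, "dy": -0.1, "dz": -0.126, "rx": 0.0037, "ry": 0.0014, "rz": 0.0014, "fingers": 1}, {"dx": -0.257, "dy": -0.1, "dz": -0.126, "rx": 0.0037, "ry": 0.0014, "rz": 0.0014, "fingers": 1}, {"dx": -0.257, "dy": -0.1, "dz": -0.126, "rx": 0.0037, "ry": 0.0014, "rz": 0.0014, "fingers": 1}, {"dx": -0.257, "dy": -0.1, "dz": -0.126, "rx": 0.0037, "ry": 0.0014, "rz": 0.0014, "fingers": 1}, {"dx": -0.257, "dy": -0.1, "dz": -0.126, "rx": 0.0037, "ry": 0.0014, "rz": 0.0014, "fingers": 1}, {"dx": -0.257, "dy": -0.1, "dz": -0.126, "rx": 0.0037, "ry": 0.0014, "rz": 0.0014, "fingers": 1}, {"dx": -0.257, "dy": -0.1, "dz": -0.126, "rx": 0.0037, "ry": 0.0014, "rz": 0.0014, "fingers": 1}, {"dx": -0.257, "dy": -0.1, "dz": -0.126, "rx": 0.0037, "ry": 0.0014, "rz": 0.0014, "fingers": 1}, {"dx": -0.257, "dy": -0.1, "dz": -0.126, "rx": 0.0037, "ry": 0.0014, "rz": 0.0014, "fingers": 1}])

```text
clock: 10.73
tcp_pos: [0.4573, -0.3118, 0.1072]
ee_rot: [[-0.002, 1.0, -0.004], [1.0, 0.002, 0.002], [0.002, -0.004, -1.0]]
ft_force: [-0.0, -0.4, 0.2]
gripper_width: 0.0616
gripper_force: 65.5
```

Run:
```python
from h import *
s=get_state();print(s["tcp_pos"].round(4),s["gripper_width"],s["gripper_force"])
w=cam("wrist")
a=cv2.resize(w["pixels"],None,fx=.9,fy=.9); cv2.imwrite("pics/w7.png",a[:,:,::-1])
plan(.4582,-.314,.0335,0)
```

```text
[ 0.4573 -0.3118  0.1072] 0.06156691778127716 65.46197458694223
(0.4582,-0.3140,0.0335,0.0) dx -0.0032 dy 0.0016 dz 0.0983 | rx -0.0028 ry -0.0016 rz 0.0014  j6~-34
```

View pics/w7.png

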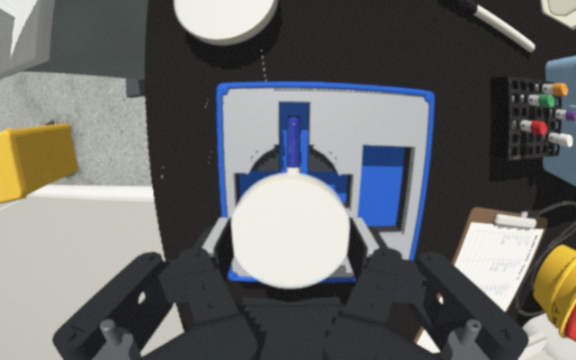

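The dish is held level by both pads, centred at (291,230), with the marker still in its slot at (293,145). I lower it.

Call:
send_rows(commands=[{"dx": -0.003, "dy": 0.0016, "dz": 0.04, "rx": -0.0028, "ry": -0.0016, "rz": 0.0014, "fingers": 1}, {"dx": -0.003, "dy": 0.0016, "dz": 0.07, "rx": -0.0028, "ry": -0.0016, "rz": 0.0014, "fingers": 1}, {"dx": -0.003, "dy": 0.0016, "dz": 0.08, "rx": -0.0028, "ry": -0.0016, "rz": 0.0014, "fingers": 1}, {"dx": -0.003, "dy": 0.0016, "dz": 0.09, "rx": -0.0028, "ry": -0.0016, "rz": 0.0014, "fingers": 1}, {"dx": -0.003, "dy": 0.0016, "dz": 0.098, "rx": -0.0028, "ry": -0.0016, "rz": 0.0014, "fingers": 1}, {"dx": -0.003, "dy": 0.0016, "dz": 0.098, "rx": -0.0028, "ry": -0.0016, "rz": 0.0014, "fingers": 1}, {"dx": -0.003, "dy": 0.0016, "dz": 0.098, "rx": -0.0028, "ry": -0.0016, "rz": 0.0014, "fingers": 1}])

```text
clock: 11.37
tcp_pos: [0.4586, -0.3159, 0.0346]
ee_rot: [[0.002, 1.0, 0.001], [1.0, -0.002, -0.002], [-0.002, 0.001, -1.0]]
ft_force: [-0.1, -0.7, 0.3]
gripper_width: 0.0617
gripper_force: 65.5
```

Run:
```python
from h import *
s=get_state();print(s["tcp_pos"].round(4),s["gripper_width"],s["ft_force"])
```

```text
[ 0.4586 -0.3159  0.0346] 0.06174053793038945 [-0.11207673 -0.70699588  0.30344398]
```

Call:
send_rows(commands=[{"dx": 0.0025, "dy": 0, "dz": 0.001, "rx": 0, "ry": 0, "rz": 0, "fingers": 1}, {"dx": 0.0025, "dy": 0, "dz": 0.001, "rx": 0, "ry": 0, "rz": 0, "fingers": 1}, {"dx": 0.0025, "dy": 0, "dz": 0.001, "rx": 0, "ry": 0, "rz": 0, "fingers": 0.0}, {"dx": 0.0025, "dy": 0, "dz": 0.001, "rx": 0, "ry": 0, "rz": 0, "fingers": 0.0}, {"dx": 0.0025, "dy": 0, "dz": 0.001, "rx": 0, "ry": 0, "rz": 0, "fingers": 0.0}, {"dx": 0.0025, "dy": 0, "dz": 0.001, "rx": 0, "ry": 0, "rz": 0, "fingers": 0.0}, {"dx": 0.0025, "dy": 0, "dz": -0.05, "rx": 0, "ry": 0, "rz": 0, "fingers": 0}, {"dx": 0.0025, "dy": 0, "dz": -0.1, "rx": 0, "ry": 0, "rz": 0, "fingers": 0}, {"dx": 0.0025, "dy": 0, "dz": -0.15, "rx": 0, "ry": 0, "rz": 0, "fingers": 0}, {"dx": 0.0025, "dy": 0, "dz": -0.2, "rx": 0, "ry": 0, "rz": 0, "fingers": 0}, {"dx": 0.0025, "dy": 0, "dz": -0.2, "rx": 0, "ry": 0, "rz": 0, "fingers": 0}])

```text
clock: 12.28
tcp_pos: [0.4623, -0.3175, 0.1936]
ee_rot: [[0.002, 1.0, 0.013], [1.0, -0.002, -0.012], [-0.012, 0.013, -1.0]]
ft_force: [1.7, -0.8, 0.9]
gripper_width: 0.0855
gripper_force: 0.0
```

Run:
```python
from seg import *
s=get_state();print(s["tcp_pos"].round(4))
w=cam("wrist"); t=cam("top")
for c in (w,t): print(seg(c,.034,(.40,.52,-.375,-.25),lambda h,s,v:(v>190)&(s<60)))
plan(.46,.10,.25,83)
```

```text
[ 0.4623 -0.3175  0.1936]
{'c': (0.457, -0.313), 'cm': (0.4569, -0.3125), 'size': (64, 64), 'ang': np.float32(45.0)}
{'c': (0.448, -0.312), 'cm': (0.4419, -0.3126), 'size': (124, 86), 'ang': np.float32(90.0)}
(0.4600,0.1000,0.2500,83.0) dx 0.5527 dy 0.0003 dz -0.0868 | rx 0.0004 ry 0.0047 rz -0.9673  j6~-71
```

The dish measures (0.457,−0.313), within about 1.5 mm of the pocket centre. Next is the timer.

Call:
send_rows(commands=[{"dx": 0.553, "dy": 0.094, "dz": -0.087, "rx": 0, "ry": 0.0047, "rz": -0.967, "fingers": 0}, {"dx": 0.553, "dy": 0.094, "dz": -0.087, "rx": 0, "ry": 0.0047, "rz": -0.967, "fingers": 0}, {"dx": 0.553, "dy": 0.094, "dz": -0.087, "rx": 0, "ry": 0.0047, "rz": -0.967, "fingers": 0}, {"dx": 0.553, "dy": 0.094, "dz": -0.087, "rx": 0, "ry": 0.0047, "rz": -0.967, "fingers": 0}, {"dx": 0.553, "dy": 0.094, "dz": -0.087, "rx": 0, "ry": 0.0047, "rz": -0.967, "fingers": 0}, {"dx": 0.553, "dy": 0.094, "dz": -0.087, "rx": 0, "ry": 0.0047, "rz": -0.967, "fingers": 0}, {"dx": 0.553, "dy": 0.094, "dz": -0.087, "rx": 0, "ry": 0.0047, "rz": -0.967, "fingers": 0}, {"dx": 0.553, "dy": 0.094, "dz": -0.087, "rx": 0, "ry": 0.0047, "rz": -0.967, "fingers": 0}, {"dx": 0.553, "dy": 0.094, "dz": -0.087, "rx": 0, "ry": 0.0047, "rz": -0.967, "fingers": 0}, {"dx": 0.553, "dy": 0.094, "dz": -0.087, "rx": 0, "ry": 0.0047, "rz": -0.967, "fingers": 0}, {"dx": 0.553, "dy": 0.094, "dz": -0.087, "rx": 0, "ry": 0.0047, "rz": -0.967, "fingers": 0}, {"dx": 0.553, "dy": 0.094, "dz": -0.087, "rx": 0, "ry": 0.0047, "rz": -0.967, "fingers": 0}, {"dx": 0.553, "dy": 0.094, "dz": -0.087, "rx": 0, "ry": 0.0047, "rz": -0.967, "fingers": 0}, {"dx": 0.553, "dy": 0.094, "dz": -0.087, "rx": 0, "ry": 0.0047, "rz": -0.967, "fingers": 0}, {"dx": 0.553, "dy": 0.094, "dz": -0.087, "rx": 0, "ry": 0.0047, "rz": -0.967, "fingers": 0}, {"dx": 0.553, "dy": 0.094, "dz": -0.087, "rx": 0, "ry": 0.0047, "rz": -0.967, "fingers": 0}])

```text
clock: 13.72
tcp_pos: [0.5286, 0.1004, 0.2479]
ee_rot: [[-0.992, 0.125, -0.006], [0.125, 0.992, 0.004], [0.006, 0.003, -1.0]]
ft_force: [0.3, -0.3, 0.3]
gripper_width: 0.0856
gripper_force: 0.0
```

Run:
```python
from seg import *
s=get_state();print(s["tcp_pos"].round(4),s["ee_rot"].round(3).tolist())
w=cam("wrist"); np.save("w8.npy",w,allow_pickle=True)
a=topmap(w,.064,.46,.6,.04,.18,2800); b=topmap(w,.0,.46,.6,.04,.18,2800)
cv2.imwrite("pics/w8.png",np.hstack([a,b])[:,:,::-1])
```

```text
[0.5286 0.1004 0.2479] [[-0.992, 0.125, -0.006], [0.125, 0.992, 0.004], [0.006, 0.003, -1.0]]
```

View pics/w8.png

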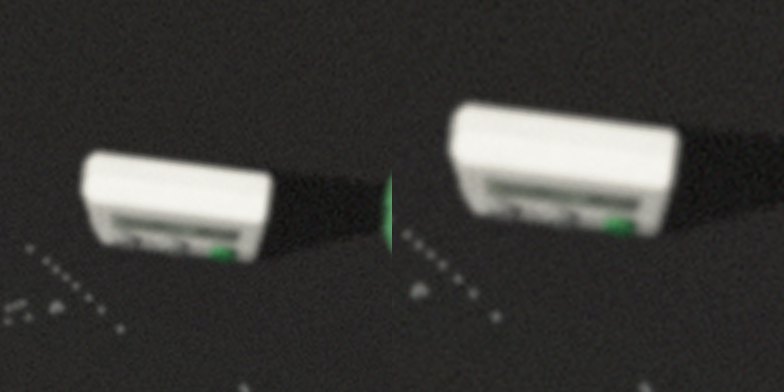

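The picture shows the timer's top face corners at (88,152), (272,173), (268,222) and (85,200). Its front-bottom edge runs (475,213)–(660,236) in the right half. So its centre is about (0.535,0.116), with the width axis at 83.5° and the front toward the robot.

Run:
```python
from h import *
plan(.535,.116,.034,83.5)
```

```text
(0.5350,0.1160,0.0340,83.5) dx -0.0072 dy 0.0207 dz 0.2856 | rx 0.0024 ry -0.0038 rz -0.0075  j6~-71
```

Call:
send_rows(commands=[{"dx": -0.007, "dy": 0.0207, "dz": 0.05, "rx": 0.0024, "ry": -0.0038, "rz": -0.0075, "fingers": 0}, {"dx": -0.007, "dy": 0.0207, "dz": 0.1, "rx": 0.0024, "ry": -0.0038, "rz": -0.0075, "fingers": 0}, {"dx": -0.007, "dy": 0.0207, "dz": 0.15, "rx": 0.0024, "ry": -0.0038, "rz": -0.0075, "fingers": 0}, {"dx": -0.007, "dy": 0.0207, "dz": 0.19, "rx": 0.0024, "ry": -0.0038, "rz": -0.0075, "fingers": 0}, {"dx": -0.007, "dy": 0.0207, "dz": 0.22, "rx": 0.0024, "ry": -0.0038, "rz": -0.0075, "fingers": 0}, {"dx": -0.007, "dy": 0.0207, "dz": 0.25, "rx": 0.0024, "ry": -0.0038, "rz": -0.0075, "fingers": 0}, {"dx": -0.007, "dy": 0.0207, "dz": 0.275, "rx": 0.0024, "ry": -0.0038, "rz": -0.0075, "fingers": 0}, {"dx": -0.007, "dy": 0.0207, "dz": 0.2855, "rx": 0.0024, "ry": -0.0038, "rz": -0.0075, "fingers": 0}, {"dx": -0.007, "dy": 0.0207, "dz": 0.2855, "rx": 0.0024, "ry": -0.0038, "rz": -0.0075, "fingers": 0}, {"dx": -0.007, "dy": 0.0207, "dz": 0.2855, "rx": 0.0024, "ry": -0.0038, "rz": -0.0075, "fingers": 0}, {"dx": -0.007, "dy": 0.0207, "dz": 0.2855, "rx": 0.0024, "ry": -0.0038, "rz": -0.0075, "fingers": 1}, {"dx": -0.007, "dy": 0.0207, "dz": 0.2855, "rx": 0.0024, "ry": -0.0038, "rz": -0.0075, "fingers": 1}, {"dx": -0.007, "dy": 0.0207, "dz": 0.2855, "rx": 0.0024, "ry": -0.0038, "rz": -0.0075, "fingers": 1}, {"dx": -0.007, "dy": 0.0207, "dz": 0.2855, "rx": 0.0024, "ry": -0.0038, "rz": -0.0075, "fingers": 1}, {"dx": -0.007, "dy": 0.0207, "dz": 0.2855, "rx": 0.0024, "ry": -0.0038, "rz": -0.0075, "fingers": 1}])

```text
clock: 15.02
tcp_pos: [0.5376, 0.1169, 0.037]
ee_rot: [[-0.994, 0.111, 0.006], [0.111, 0.994, 0.0], [-0.006, 0.001, -1.0]]
ft_force: [1.0, -0.1, 6.3]
gripper_width: 0.0667
gripper_force: 68.3
```

Run:
```python
from h import *
s=get_state();print(s["tcp_pos"].round(4),s["gripper_width"],s["ft_force"].round(1))
plan(.4857+.0495,-.3136,.16,89.7)
```

```text
[0.5376 0.1169 0.037 ] 0.06667389758030977 [ 1.  -0.1  6.3]
(0.5352,-0.3136,0.1600,89.7) dx -0.0615 dy -0.5707 dz -0.1642 | rx 0.0005 ry 0.0039 rz -0.0707  j6~-120
```

Call:
send_rows(commands=[{"dx": 0, "dy": 0, "dz": -0.055, "rx": 0, "ry": 0, "rz": 0, "fingers": 1}, {"dx": 0, "dy": 0, "dz": -0.11, "rx": 0, "ry": 0, "rz": 0, "fingers": 1}, {"dx": 0, "dy": 0, "dz": -0.164, "rx": 0, "ry": 0, "rz": 0, "fingers": 1}, {"dx": -0.0615, "dy": -0.57, "dz": -0.164, "rx": 0.0005, "ry": 0.0039, "rz": -0.0707, "fingers": 1}, {"dx": -0.0615, "dy": -0.57, "dz": -0.164, "rx": 0.0005, "ry": 0.0039, "rz": -0.0707, "fingers": 1}, {"dx": -0.0615, "dy": -0.57, "dz": -0.164, "rx": 0.0005, "ry": 0.0039, "rz": -0.0707, "fingers": 1}, {"dx": -0.0615, "dy": -0.57, "dz": -0.164, "rx": 0.0005, "ry": 0.0039, "rz": -0.0707, "fingers": 1}, {"dx": -0.0615, "dy": -0.57, "dz": -0.164, "rx": 0.0005, "ry": 0.0039, "rz": -0.0707, "fingers": 1}, {"dx": -0.0615, "dy": -0.57, "dz": -0.164, "rx": 0.0005, "ry": 0.0039, "rz": -0.0707, "fingers": 1}, {"dx": -0.0615, "dy": -0.57, "dz": -0.164, "rx": 0.0005, "ry": 0.0039, "rz": -0.0707, "fingers": 1}, {"dx": -0.0615, "dy": -0.57, "dz": -0.164, "rx": 0.0005, "ry": 0.0039, "rz": -0.0707, "fingers": 1}, {"dx": -0.0615, "dy": -0.57, "dz": -0.164, "rx": 0.0005, "ry": 0.0039, "rz": -0.0707, "fingers": 1}, {"dx": -0.0615, "dy": -0.57, "dz": -0.164, "rx": 0.0005, "ry": 0.0039, "rz": -0.0707, "fingers": 1}, {"dx": -0.0615, "dy": -0.57, "dz": -0.164, "rx": 0.0005, "ry": 0.0039, "rz": -0.0707, "fingers": 1}, {"dx": -0.0615, "dy": -0.57, "dz": -0.164, "rx": 0.0005, "ry": 0.0039, "rz": -0.0707, "fingers": 1}, {"dx": -0.0615, "dy": -0.57, "dz": -0.164, "rx": 0.0005, "ry": 0.0039, "rz": -0.0707, "fingers": 1}, {"dx": -0.0615, "dy": -0.57, "dz": -0.164, "rx": 0.0005, "ry": 0.0039, "rz": -0.0707, "fingers": 1}])

```text
clock: 16.43
tcp_pos: [0.5332, -0.3115, 0.1572]
ee_rot: [[-1.0, 0.005, -0.006], [0.005, 1.0, 0.002], [0.006, 0.002, -1.0]]
ft_force: [-0.3, 0.6, -1.4]
gripper_width: 0.0669
gripper_force: 67.7
```

Run:
```python
from h import *
s=get_state();print(s["tcp_pos"].round(4),s["gripper_width"],s["joint_positions"].round(1))
w=cam("wrist")
cv2.imwrite("pics/w9.png",w["pixels"][:,:,::-1])
plan(.4857+.0495,-.3136,.0405,89.7)
```

```text
[ 0.5332 -0.3115  0.1572] 0.0668936995084565 [-3.670e+01  1.650e+01  9.710e+01 -1.000e-01  6.670e+01 -1.264e+02]
(0.5352,-0.3136,0.0405,89.7) dx -0.0033 dy -0.0034 dz 0.1557 | rx 0.0008 ry -0.0038 rz 0.0010  j6~-120
```

View pics/w9.png

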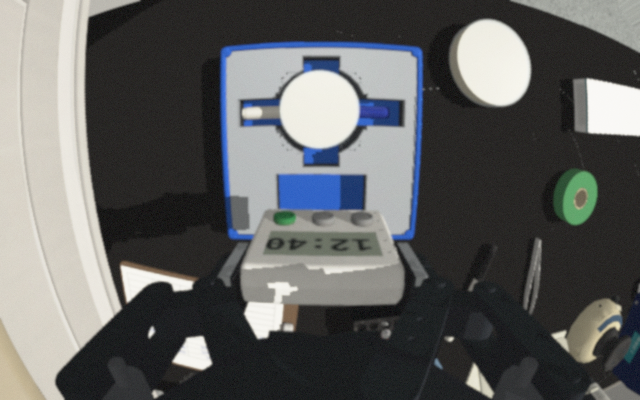

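The timer is held upright over its pocket (320,190), and the dish lies in its pocket at (320,110). I lower it.

Call:
send_rows(commands=[{"dx": -0.0033, "dy": -0.0034, "dz": 0.05, "rx": 0.0008, "ry": -0.0038, "rz": 0.001, "fingers": 1}, {"dx": -0.0033, "dy": -0.0034, "dz": 0.09, "rx": 0.0008, "ry": -0.0038, "rz": 0.001, "fingers": 1}, {"dx": -0.0033, "dy": -0.0034, "dz": 0.11, "rx": 0.0008, "ry": -0.0038, "rz": 0.001, "fingers": 1}, {"dx": -0.0033, "dy": -0.0034, "dz": 0.12, "rx": 0.0008, "ry": -0.0038, "rz": 0.001, "fingers": 1}, {"dx": -0.0033, "dy": -0.0034, "dz": 0.13, "rx": 0.0008, "ry": -0.0038, "rz": 0.001, "fingers": 1}, {"dx": -0.0033, "dy": -0.0034, "dz": 0.14, "rx": 0.0008, "ry": -0.0038, "rz": 0.001, "fingers": 1}, {"dx": -0.0033, "dy": -0.0034, "dz": 0.15, "rx": 0.0008, "ry": -0.0038, "rz": 0.001, "fingers": 1}, {"dx": -0.0033, "dy": -0.0034, "dz": 0.155, "rx": 0.0008, "ry": -0.0038, "rz": 0.001, "fingers": 1}, {"dx": -0.0033, "dy": -0.0034, "dz": 0.155, "rx": 0.0008, "ry": -0.0038, "rz": 0.001, "fingers": 1}, {"dx": -0.0033, "dy": -0.0034, "dz": 0.155, "rx": 0.0008, "ry": -0.0038, "rz": 0.001, "fingers": 1}])

```text
clock: 17.32
tcp_pos: [0.5358, -0.316, 0.0419]
ee_rot: [[-1.0, 0.007, 0.002], [0.007, 1.0, -0.002], [-0.002, -0.002, -1.0]]
ft_force: [0.4, -0.3, -0.1]
gripper_width: 0.0664
gripper_force: 67.7
```

Call:
send_rows(commands=[{"dx": 0, "dy": 0.0027, "dz": 0.0025, "rx": 0, "ry": 0, "rz": 0, "fingers": 1}, {"dx": 0, "dy": 0.0027, "dz": 0.0025, "rx": 0, "ry": 0, "rz": 0, "fingers": 1}, {"dx": 0, "dy": 0.0027, "dz": 0.0025, "rx": 0, "ry": 0, "rz": 0, "fingers": 0}, {"dx": 0, "dy": 0.0027, "dz": 0.0025, "rx": 0, "ry": 0, "rz": 0, "fingers": 0}, {"dx": 0, "dy": 0.0027, "dz": 0.0025, "rx": 0, "ry": 0, "rz": 0, "fingers": 0}, {"dx": 0, "dy": 0.0027, "dz": 0.0025, "rx": 0, "ry": 0, "rz": 0, "fingers": 0}, {"dx": 0, "dy": 0.0027, "dz": -0.04, "rx": 0, "ry": 0, "rz": 0, "fingers": 0}, {"dx": 0, "dy": 0.0027, "dz": -0.09, "rx": 0, "ry": 0, "rz": 0, "fingers": 0}, {"dx": 0, "dy": 0.0027, "dz": -0.14, "rx": 0, "ry": 0, "rz": 0, "fingers": 0}, {"dx": 0, "dy": 0.0027, "dz": -0.18, "rx": 0, "ry": 0, "rz": 0, "fingers": 0}, {"dx": 0, "dy": 0.0027, "dz": -0.18, "rx": 0, "ry": 0, "rz": 0, "fingers": 0}, {"dx": 0, "dy": 0.0027, "dz": -0.18, "rx": 0, "ry": 0, "rz": 0, "fingers": 0}])

```text
clock: 18.32
tcp_pos: [0.5372, -0.3149, 0.1802]
ee_rot: [[-1.0, 0.007, 0.007], [0.007, 1.0, -0.006], [-0.007, -0.006, -1.0]]
ft_force: [-0.2, 0.5, -0.9]
gripper_width: 0.0852
gripper_force: 0.0
```

Run:
```python
from seg import *
s=get_state();print(s["tcp_pos"].round(4),s["gripper_width"])
w=cam("wrist")
for z in (.067,): print(seg(w,z,(.5,.6,-.37,-.25),lambda h,s,v:(v>200)&(s<60)))
print(seg(w,.034,(.40,.505,-.375,-.25),lambda h,s,v:(v>200)&(s<60)))
plan(.656,-.0415,.14,99.9)
```

```text
[ 0.5372 -0.3149  0.1802] 0.08524224262263805
{'c': (0.5311, -0.313), 'cm': (0.5311, -0.3132), 'size': (64, 17), 'ang': np.float32(88.9)}
{'c': (0.4567, -0.3133), 'cm': (0.4569, -0.3132), 'size': (63, 62), 'ang': np.float32(45.0)}
(0.6560,-0.0415,0.1400,99.9) dx -0.1579 dy 0.3643 dz 0.0493 | rx -0.0019 ry 0.0015 rz -0.1197  j6~-104
```

Call:
send_rows(commands=[{"dx": -0.158, "dy": 0.364, "dz": 0.049, "rx": -0.002, "ry": 0.0015, "rz": -0.1197, "fingers": 0.5}, {"dx": -0.158, "dy": 0.364, "dz": 0.049, "rx": -0.002, "ry": 0.0015, "rz": -0.1197, "fingers": 0.5}, {"dx": -0.158, "dy": 0.364, "dz": 0.049, "rx": -0.002, "ry": 0.0015, "rz": -0.1197, "fingers": 0.5}, {"dx": -0.158, "dy": 0.364, "dz": 0.049, "rx": -0.002, "ry": 0.0015, "rz": -0.1197, "fingers": 0.5}, {"dx": -0.158, "dy": 0.364, "dz": 0.049, "rx": -0.002, "ry": 0.0015, "rz": -0.1197, "fingers": 0.5}, {"dx": -0.158, "dy": 0.364, "dz": 0.049, "rx": -0.002, "ry": 0.0015, "rz": -0.1197, "fingers": 0.5}, {"dx": -0.158, "dy": 0.364, "dz": 0.049, "rx": -0.002, "ry": 0.0015, "rz": -0.1197, "fingers": 0.5}, {"dx": -0.158, "dy": 0.364, "dz": 0.049, "rx": -0.002, "ry": 0.0015, "rz": -0.1197, "fingers": 0.5}, {"dx": -0.158, "dy": 0.364, "dz": 0.049, "rx": -0.002, "ry": 0.0015, "rz": -0.1197, "fingers": 0.5}, {"dx": -0.158, "dy": 0.364, "dz": 0.049, "rx": -0.002, "ry": 0.0015, "rz": -0.1197, "fingers": 0.5}, {"dx": -0.158, "dy": 0.364, "dz": 0.049, "rx": -0.002, "ry": 0.0015, "rz": -0.1197, "fingers": 0.5}, {"dx": -0.158, "dy": 0.364, "dz": 0.049, "rx": -0.002, "ry": 0.0015, "rz": -0.1197, "fingers": 0.5}])

```text
clock: 19.37
tcp_pos: [0.655, -0.0433, 0.139]
ee_rot: [[-0.985, -0.17, -0.003], [-0.17, 0.985, 0.001], [0.002, 0.001, -1.0]]
ft_force: [0.0, -0.8, 0.3]
gripper_width: 0.0424
gripper_force: 0.0
```

Run:
```python
from seg import *
s=get_state();print(s["tcp_pos"].round(4))
w=cam("wrist")
print(seg(w,.005,(.56,.74,-.075,-.005),lambda h,s,v:v>110,25),seg(w,.005,(.57,.65,-.075,-.005),lambda h,s,v:v>110,25))
plan(.656,-.0415,.012,99.9)
```

```text
[ 0.655  -0.0433  0.139 ]
{'c': (0.6565, -0.042), 'cm': (0.6615, -0.0413), 'size': (135, 18), 'ang': np.float32(9.5)} {'c': (0.62, -0.0456), 'cm': (0.6271, -0.0473), 'size': (61, 16), 'ang': np.float32(3.1)}
(0.6560,-0.0415,0.0120,99.9) dx -0.0017 dy 0.0021 dz 0.1699 | rx 0.0008 ry -0.0011 rz -0.0016  j6~-104
```

Call:
send_rows(commands=[{"dx": -0.0017, "dy": 0.0018, "dz": 0.05, "rx": 0.0008, "ry": -0.0011, "rz": -0.0016, "fingers": 0.5}, {"dx": -0.0017, "dy": 0.0018, "dz": 0.1, "rx": 0.0008, "ry": -0.0011, "rz": -0.0016, "fingers": 0.5}, {"dx": -0.0017, "dy": 0.0018, "dz": 0.13, "rx": 0.0008, "ry": -0.0011, "rz": -0.0016, "fingers": 0.5}, {"dx": -0.0017, "dy": 0.0018, "dz": 0.15, "rx": 0.0008, "ry": -0.0011, "rz": -0.0016, "fingers": 0.5}, {"dx": -0.0017, "dy": 0.0018, "dz": 0.165, "rx": 0.0008, "ry": -0.0011, "rz": -0.0016, "fingers": 0.5}, {"dx": -0.0017, "dy": 0.0018, "dz": 0.17, "rx": 0.0008, "ry": -0.0011, "rz": -0.0016, "fingers": 0.5}, {"dx": -0.0017, "dy": 0.0018, "dz": 0.17, "rx": 0.0008, "ry": -0.0011, "rz": -0.0016, "fingers": 0.5}, {"dx": -0.0017, "dy": 0.0018, "dz": 0.17, "rx": 0.0008, "ry": -0.0011, "rz": -0.0016, "fingers": 1}, {"dx": -0.0017, "dy": 0.0018, "dz": 0.17, "rx": 0.0008, "ry": -0.0011, "rz": -0.0016, "fingers": 1}, {"dx": -0.0017, "dy": 0.0018, "dz": 0.17, "rx": 0.0008, "ry": -0.0011, "rz": -0.0016, "fingers": 1}, {"dx": -0.0017, "dy": 0.0018, "dz": 0.17, "rx": 0.0008, "ry": -0.0011, "rz": -0.0016, "fingers": 1}, {"dx": -0.0017, "dy": 0.0018, "dz": 0.17, "rx": 0.0008, "ry": -0.0011, "rz": -0.0016, "fingers": 1}, {"dx": -0.0017, "dy": 0.0018, "dz": 0.17, "rx": 0.0008, "ry": -0.0011, "rz": -0.0016, "fingers": 1}])

```text
clock: 20.5
tcp_pos: [0.6586, -0.0402, 0.0143]
ee_rot: [[-0.985, -0.174, 0.005], [-0.174, 0.985, -0.001], [-0.004, -0.001, -1.0]]
ft_force: [0.4, -1.8, 5.2]
gripper_width: 0.0128
gripper_force: 58.8
```

Run:
```python
from h import *
s=get_state();print(s["tcp_pos"].round(4),s["gripper_width"],s["gripper_force"],s["ft_force"].round(1))
plan(.461,.339,.15,80.2)
```

```text
[ 0.6586 -0.0402  0.0143] 0.012769456746289409 58.796371357748285 [ 0.4 -1.8  5.2]
(0.4610,0.3390,0.1500,80.2) dx 0.1704 dy 0.5435 dz -0.1825 | rx -0.0005 ry 0.0030 rz 0.2310  j6~-44
```

Call:
send_rows(commands=[{"dx": 0, "dy": 0, "dz": -0.055, "rx": 0, "ry": 0, "rz": 0, "fingers": 1}, {"dx": 0, "dy": 0, "dz": -0.11, "rx": 0, "ry": 0, "rz": 0, "fingers": 1}, {"dx": 0, "dy": 0, "dz": -0.18, "rx": 0, "ry": 0, "rz": 0, "fingers": 1}, {"dx": 0.17, "dy": 0.5435, "dz": -0.1825, "rx": -0.0005, "ry": 0.003, "rz": 0.231, "fingers": 1}, {"dx": 0.17, "dy": 0.5435, "dz": -0.1825, "rx": -0.0005, "ry": 0.003, "rz": 0.231, "fingers": 1}, {"dx": 0.17, "dy": 0.5435, "dz": -0.1825, "rx": -0.0005, "ry": 0.003, "rz": 0.231, "fingers": 1}, {"dx": 0.17, "dy": 0.5435, "dz": -0.1825, "rx": -0.0005, "ry": 0.003, "rz": 0.231, "fingers": 1}, {"dx": 0.17, "dy": 0.5435, "dz": -0.1825, "rx": -0.0005, "ry": 0.003, "rz": 0.231, "fingers": 1}, {"dx": 0.17, "dy": 0.5435, "dz": -0.1825, "rx": -0.0005, "ry": 0.003, "rz": 0.231, "fingers": 1}, {"dx": 0.17, "dy": 0.5435, "dz": -0.1825, "rx": -0.0005, "ry": 0.003, "rz": 0.231, "fingers": 1}, {"dx": 0.17, "dy": 0.5435, "dz": -0.1825, "rx": -0.0005, "ry": 0.003, "rz": 0.231, "fingers": 1}, {"dx": 0.17, "dy": 0.5435, "dz": -0.1825, "rx": -0.0005, "ry": 0.003, "rz": 0.231, "fingers": 1}, {"dx": 0.17, "dy": 0.5435, "dz": -0.1825, "rx": -0.0005, "ry": 0.003, "rz": 0.231, "fingers": 1}, {"dx": 0.17, "dy": 0.5435, "dz": -0.1825, "rx": -0.0005, "ry": 0.003, "rz": 0.231, "fingers": 1}, {"dx": 0.17, "dy": 0.5435, "dz": -0.1825, "rx": -0.0005, "ry": 0.003, "rz": 0.231, "fingers": 1}, {"dx": 0.17, "dy": 0.5435, "dz": -0.1825, "rx": -0.0005, "ry": 0.003, "rz": 0.231, "fingers": 1}, {"dx": 0.17, "dy": 0.5435, "dz": -0.1825, "rx": -0.0005, "ry": 0.003, "rz": 0.231, "fingers": 1}])

```text
clock: 21.92
tcp_pos: [0.4603, 0.3383, 0.1487]
ee_rot: [[-0.985, 0.171, -0.004], [0.171, 0.985, 0.0], [0.004, -0.001, -1.0]]
ft_force: [0.6, -0.1, -0.4]
gripper_width: 0.0126
gripper_force: 58.7
```

Run:
```python
from seg import *
s=get_state();print(s["tcp_pos"].round(4),s["gripper_width"],s["ee_rot"].round(3).tolist())
w=cam("wrist"); np.save("w10.npy",w,allow_pickle=True)
c=(.461,.339); a=np.radians(-9.8)
# correlate foam (grey bright) mask with tray template in tray axes
def rect(w,cx,cy,ang,z=.026,n=1000):
    u=np.arange(-.11,.1101,.001); X,Y=np.meshgrid(u[::-1],u[::-1],indexing="ij")
    P=np.stack([cx+X*np.cos(ang)-Y*np.sin(ang),cy+X*np.sin(ang)+Y*np.cos(ang),np.full_like(X,z)],-1).reshape(-1,3)
    Rm=cv2.Rodrigues(w["rvec"])[0]; q=P@Rm.T+w["tvec"]; rr=np.linalg.norm(q[:,:2],axis=1); n=q[:,:2]/rr[:,None]*np.arctan2(rr,q[:,2])[:,None]
    uv=(n*w["fx"]+[w["cx"],w["cy"]]).reshape(221,221,2).astype(np.float32)
    return cv2.remap(w["pixels"],uv[...,0],uv[...,1],1)
m=rect(w,*c,a); h=cv2.cvtColor(m,cv2.COLOR_RGB2HSV).astype(int)
foam=((h[...,1]<60)&(h[...,2]>120)).astype(float)
T=np.zeros((221,221)); b=lambda cx,cy,wx,wy,v:T.__setitem__((slice(int(110-cx-wx/2),int(111-cx+wx/2)),slice(int(110-cy-wy/2),int(111-cy+wy/2))),v)
b(0,0,160,176,1); b(0,0,149,28,-1); b(0,0,74,162,-1); b(0,0,32,120,-1)
U=(h[...,2]>60)&~((h[...,1]<60)&(h[...,2]<90))
best=[]
for dx in range(-10,11):
  for dy in range(-10,11):
    best.append(((np.roll(T,(dx,dy),(0,1))*foam).sum(),-dx,-dy))
best.sort(reverse=True);print(best[:4])   # tray offset mm along tray x,y
ax=np.array([[np.cos(a),-np.sin(a)],[np.sin(a),np.cos(a)]])
cv2.imwrite("pics/o1.png",cv2.resize(m,None,fx=2.5,fy=2.5)[:,:,::-1])
print(seg(w,.026,(.33,.6,.2,.47),orange))
```

```text
[0.4603 0.3383 0.1487] 0.01263883091424238 [[-0.985, 0.171, -0.004], [0.171, 0.985, 0.0], [0.004, -0.001, -1.0]]
[(np.float64(10408.0), -4, 5), (np.float64(10391.0), -4, 4), (np.float64(10365.0), -4, 3), (np.float64(10364.0), -5, 5)]
{'c': (0.4526, 0.3437), 'cm': (0.4556, 0.3442), 'size': (115, 103), 'ang': np.float32(28.8)}
```

Run:
```python
import cv2,numpy as np
m=cv2.resize(cv2.imread("pics/o1.png"),(221,221),interpolation=cv2.INTER_AREA)
h=cv2.cvtColor(m,cv2.COLOR_BGR2HSV).astype(int)
def cls(r0,r1,c0,c1,ax):
    p=h[r0:r1,c0:c1]; f=np.where((p[...,1]>140)&(p[...,2]>80)&(p[...,0]<25),2,np.where((p[...,2]>130)&(p[...,1]<60),1,0))
    med=np.median(f,axis=ax).astype(int); ch=np.flatnonzero(np.diff(med))+1
    return [(int(i),int(med[i-1]),int(med[i])) for i in ch]
# index i -> tray coord 110-i (mm)
for lo,hi in ((-60,-45),(-32,-22),(-85,-78)): print("x",lo,hi,[(110-i,a,b) for i,a,b in cls(110-hi,110-lo,0,221,0)])
for lo,hi in ((-75,-65),(-40,-25),(25,40),(65,75),(83,86)): print("y",lo,hi,[(110-i,a,b) for i,a,b in cls(0,221,110-hi,110-lo,1)])
```

```text
x -60 -45 [(102, 0, 2), (96, 2, 0), (95, 0, 1), (17, 1, 0), (16, 0, 2), (1, 2, 0), (0, 0, 1), (-3, 1, 0), (-4, 0, 1), (-5, 1, 0), (-6, 0, 1), (-8, 1, 0), (-9, 0, 1), (-86, 1, 0), (-88, 0, 2), (-93, 2, 0)]
x -32 -22 [(101, 0, 2), (96, 2, 0), (94, 0, 1), (84, 1, 0), (16, 0, 2), (4, 2, 0), (3, 0, 1), (1, 1, 0), (0, 0, 2), (-6, 2, 1), (-7, 1, 0), (-8, 0, 1), (-11, 1, 0), (-73, 0, 1), (-86, 1, 0), (-88, 0, 2), (-93, 2, 0)]
x -85 -78 [(102, 0, 2), (93, 2, 1), (-86, 1, 0), (-87, 0, 2), (-93, 2, 0)]
y -75 -65 [(85, 0, 2), (80, 2, 1), (79, 1, 0), (78, 0, 1), (29, 1, 0), (-40, 0, 1), (-86, 1, 0), (-87, 0, 2), (-92, 2, 0)]
y -40 -25 [(43, 0, 1), (30, 1, 0), (6, 0, 2), (-22, 2, 0), (-40, 0, 1), (-86, 1, 0), (-87, 0, 2), (-92, 2, 0)]
y 25 40 [(44, 0, 1), (30, 1, 0), (7, 0, 2), (-21, 2, 0), (-39, 0, 1), (-85, 1, 0), (-86, 0, 2), (-91, 2, 0)]
y 65 75 [(85, 0, 2), (81, 2, 0), (79, 0, 1), (31, 1, 0), (-39, 0, 1), (-85, 1, 0), (-86, 0, 2), (-91, 2, 0)]
y 83 86 [(74, 0, 1), (-85, 1, 0), (-86, 0, 2), (-91, 2, 0)]
```

Run:
```python
import cv2,numpy as np
im=cv2.imread("pics/tr.png")
def prof(half,sx,x1,y1,cx,cy,ang,hue):
    g=im[:,half*400:half*400+400]; a=np.radians(ang); u=np.arange(110,-111,-1)/1000
    X,Y=np.meshgrid(u,u,indexing="ij"); wx=cx+X*np.cos(a)-Y*np.sin(a); wy=cy+X*np.sin(a)+Y*np.cos(a)
    m=cv2.remap(g,((y1-wy)/sx[1]).astype(np.float32),((x1-wx)/sx[0]).astype(np.float32),1)
    h=cv2.cvtColor(m,cv2.COLOR_BGR2HSV).astype(int)
    f=np.where((h[...,1]>140)&(h[...,2]>80)&(abs(h[...,0]-hue)<14),2,np.where((h[...,2]>130)&(h[...,1]<60),1,0))
    def t(v): return [(110-int(i),int(v[i-1]),int(v[i])) for i in np.flatnonzero(np.diff(v))+1]
    for lo,hi in ((-60,-45),(-32,-22),(-76,-70),(22,32),(45,60)): print("rows x",lo,hi,t(np.median(f[110-hi:110-lo],axis=0).astype(int)))
    for lo,hi in ((-70,-60),(-40,-25),(25,40),(60,70)): print("cols y",lo,hi,t(np.median(f[:,110-hi:110-lo],axis=1).astype(int)))
prof(1,(.27/400,.27/400),.6,.47,.461,.339,-9.8,13)
print(); prof(0,(.24/400,.25/400),.61,-.19,.4857,-.3136,0,112)
```

```text
rows x -60 -45 [(102, 0, 2), (94, 2, 0), (91, 0, 1), (14, 1, 0), (9, 0, 2), (-10, 2, 0), (-13, 0, 1), (-88, 1, 0), (-91, 0, 2), (-101, 2, 0)]
rows x -32 -22 [(101, 0, 2), (93, 2, 0), (91, 0, 1), (80, 1, 0), (9, 0, 2), (-19, 2, 0), (-78, 0, 1), (-88, 1, 0), (-91, 0, 2), (-101, 2, 1), (-102, 1, 0)]
rows x -76 -70 [(102, 0, 2), (93, 2, 0), (91, 0, 1), (13, 1, 0), (7, 0, 1), (-10, 1, 0), (-11, 0, 1), (-87, 1, 0), (-91, 0, 2), (-101, 2, 0)]
rows x 22 32 [(101, 0, 2), (93, 2, 0), (90, 0, 1), (80, 1, 0), (8, 0, 2), (-19, 2, 0), (-79, 0, 1), (-89, 1, 0), (-92, 0, 2), (-102, 2, 0)]
rows x 45 60 [(101, 0, 2), (92, 2, 0), (90, 0, 1), (13, 1, 0), (8, 0, 2), (-11, 2, 0), (-14, 0, 1), (-89, 1, 0), (-92, 0, 2), (-103, 2, 0)]
cols y -70 -60 [(89, 0, 2), (82, 2, 0), (80, 0, 1), (35, 1, 0), (13, 0, 1), (10, 1, 0), (4, 0, 1), (-2, 1, 0), (-37, 0, 1), (-83, 1, 0), (-85, 0, 2), (-92, 2, 0)]
cols y -40 -25 [(89, 0, 2), (82, 2, 0), (80, 0, 1), (35, 1, 0), (17, 0, 2), (-17, 2, 0), (-37, 0, 1), (-82, 1, 0), (-85, 0, 2), (-92, 2, 0)]
cols y 25 40 [(90, 0, 2), (83, 2, 0), (81, 0, 1), (35, 1, 0), (18, 0, 2), (-
[... 881 characters left out ...]
(-15, 1, 0), (-17, 0, 1), (-18, 1, 2), (-36, 2, 1), (-37, 1, 0), (-39, 0, 1), (-82, 1, 0), (-84, 0, 2), (-89, 2, 0)]
cols y -40 -25 [(90, 0, 2), (85, 2, 0), (82, 0, 1), (72, 1, 0), (70, 0, 2), (29, 2, 0), (27, 0, 1), (-8, 1, 0), (-15, 0, 2), (-39, 2, 1), (-40, 1, 0), (-46, 0, 1), (-82, 1, 0), (-84, 0, 2), (-89, 2, 0)]
cols y 25 40 [(91, 0, 2), (85, 2, 0), (83, 0, 1), (72, 1, 0), (70, 0, 1), (69, 1, 2), (31, 2, 0), (29, 0, 1), (-10, 1, 0), (-14, 0, 2), (-38, 2, 0), (-44, 0, 1), (-81, 1, 0), (-83, 0, 2), (-89, 2, 0)]
cols y 60 70 [(91, 0, 2), (86, 2, 0), (83, 0, 1), (-16, 1, 0), (-17, 0, 1), (-18, 1, 2), (-34, 2, 1), (-35, 1, 0), (-37, 0, 1), (-81, 1, 0), (-83, 0, 2), (-88, 2, 1), (-89, 1, 0)]
```

Run:
```python
from h import *
plan(.4618,.3416,.06,80.2)
```

```text
(0.4618,0.3416,0.0600,80.2) dx -0.0012 dy 0.0050 dz 0.1182 | rx -0.0003 ry -0.0028 rz -0.0012  j6~-44
```

Call:
send_rows(commands=[{"dx": -0.0012, "dy": 0.005, "dz": 0.04, "rx": -0.0003, "ry": -0.0028, "rz": -0.0012, "fingers": 1}, {"dx": -0.0012, "dy": 0.005, "dz": 0.08, "rx": -0.0003, "ry": -0.0028, "rz": -0.0012, "fingers": 1}, {"dx": -0.0012, "dy": 0.005, "dz": 0.1, "rx": -0.0003, "ry": -0.0028, "rz": -0.0012, "fingers": 1}, {"dx": -0.0012, "dy": 0.005, "dz": 0.115, "rx": -0.0003, "ry": -0.0028, "rz": -0.0012, "fingers": 1}, {"dx": -0.0012, "dy": 0.005, "dz": 0.118, "rx": -0.0003, "ry": -0.0028, "rz": -0.0012, "fingers": 1}, {"dx": -0.0012, "dy": 0.005, "dz": 0.118, "rx": -0.0003, "ry": -0.0028, "rz": -0.0012, "fingers": 1}, {"dx": -0.0012, "dy": 0.005, "dz": 0.118, "rx": -0.0003, "ry": -0.0028, "rz": -0.0012, "fingers": 1}, {"dx": -0.0012, "dy": 0.005, "dz": 0.118, "rx": -0.0003, "ry": -0.0028, "rz": -0.0012, "fingers": 1}, {"dx": -0.0012, "dy": 0.005, "dz": 0.118, "rx": -0.0003, "ry": -0.0028, "rz": -0.0012, "fingers": 1}])

```text
clock: 22.72
tcp_pos: [0.4624, 0.3436, 0.0621]
ee_rot: [[-0.986, 0.169, 0.003], [0.169, 0.986, 0.002], [-0.003, 0.003, -1.0]]
ft_force: [-0.6, 0.5, -0.3]
gripper_width: 0.0121
gripper_force: 58.7
```

```bash
cat >> seg.py <<'E'
def traymap(w,cx,cy,ang,z=.026):
    a=np.radians(ang); u=np.arange(110,-111,-1)/1000; X,Y=np.meshgrid(u,u,indexing="ij")
    P=np.stack([cx+X*np.cos(a)-Y*np.sin(a),cy+X*np.sin(a)+Y*np.cos(a),np.full_like(X,z)],-1).reshape(-1,3)
    Rm=cv2.Rodrigues(w["rvec"])[0]; q=P@Rm.T+w["tvec"]
    rr=np.linalg.norm(q[:,:2],axis=1); n=q[:,:2]/rr[:,None]*np.arctan2(rr,q[:,2])[:,None] if w["fish"] else q[:,:2]/q[:,2:]
    uv=(n*w["fx"]+[w["cx"],w["cy"]]).reshape(221,221,2).astype(np.float32)
    return cv2.remap(w["pixels"],uv[...,0],uv[...,1],1)
def prof(m,hue,xs=(),ys=()):
    h=cv2.cvtColor(m,cv2.COLOR_RGB2HSV).astype(int)
    f=np.where((h[...,1]>140)&(h[...,2]>80)&(abs(h[...,0]-hue)<14),2,np.where((h[...,2]>130)&(h[...,1]<60),1,0))
    t=lambda v:[(110-int(i),int(v[i-1]),int(v[i])) for i in np.flatnonzero(np.diff(v))+1]
    for lo,hi in xs: print("x",lo,hi,t(np.median(f[110-hi:110-lo],axis=0).astype(int)))
    for lo,hi in ys: print("y",lo,hi,t(np.median(f[:,110-hi:110-lo],axis=1).astype(int)))
E
python3 - <<'E'
from seg import *
s=get_state();print(s["tcp_pos"].round(4))
w=cam("wrist"); m=traymap(w,.461,.339,-9.8); cv2.imwrite("pics/o2.png",cv2.resize(m,(600,600))[:,:,::-1])
prof(m,13,((-70,-62),(-60,-45),(-32,-22)),((-75,-65),(-40,-25),(25,40),(65,75)))
E
```

```text
[0.4624 0.3436 0.0621]
x -70 -62 [(101, 0, 2), (96, 2, 0), (95, 0, 1), (18, 1, 0), (17, 0, 2), (5, 2, 0), (4, 0, 1), (0, 1, 2), (-8, 2, 1), (-86, 1, 0), (-87, 0, 2), (-92, 2, 0)]
x -60 -45 [(101, 0, 2), (95, 2, 1), (18, 1, 0), (17, 0, 2), (7, 2, 1), (3, 1, 2), (2, 2, 1), (0, 1, 0), (-1, 0, 2), (-8, 2, 1), (-86, 1, 0), (-87, 0, 2), (-92, 2, 0)]
x -32 -22 [(101, 0, 2), (95, 2, 0), (94, 0, 1), (84, 1, 0), (16, 0, 2), (10, 2, 0), (9, 0, 1), (7, 1, 2), (0, 2, 0), (-1, 0, 1), (-2, 1, 0), (-3, 0, 2), (-9, 2, 0), (-70, 0, 1), (-86, 1, 0), (-87, 0, 2), (-93, 2, 0)]
y -75 -65 [(71, 0, 1), (62, 1, 0), (-40, 0, 1), (-86, 1, 0), (-87, 0, 2), (-92, 2, 0)]
y -40 -25 [(3, 0, 2), (-23, 2, 0), (-40, 0, 1), (-86, 1, 2), (-91, 2, 0)]
y 25 40 [(4, 0, 2), (-23, 2, 0), (-40, 0, 1), (-85, 1, 0), (-86, 0, 2), (-91, 2, 0)]
y 65 75 [(-39, 0, 1), (-86, 1, 2), (-91, 2, 0)]
```

View pics/o2.png

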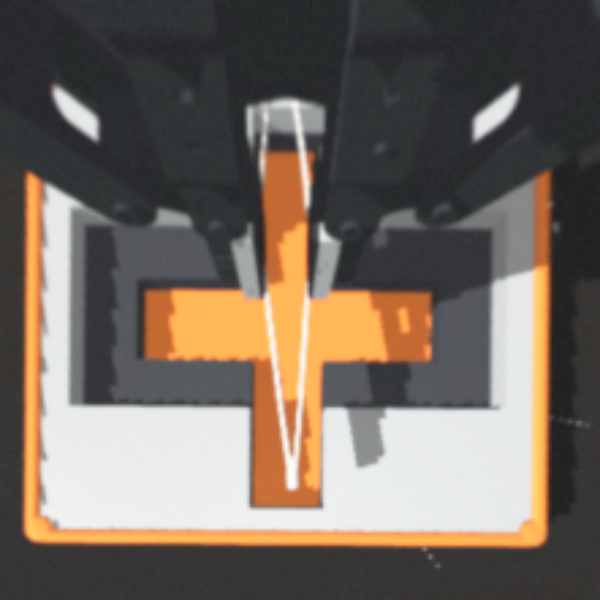

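The picture shows the forceps hanging centred over the slot: tip at (291,487), slot cols 250–322, slot end row 505. Its centre line matches the slot's, so I lower straight down.

Call:
send_rows(commands=[{"dx": 0, "dy": 0, "dz": 0.02, "rx": 0, "ry": 0, "rz": 0, "fingers": 1}, {"dx": 0, "dy": 0, "dz": 0.035, "rx": 0, "ry": 0, "rz": 0, "fingers": 1}, {"dx": 0, "dy": 0, "dz": 0.045, "rx": 0, "ry": 0, "rz": 0, "fingers": 1}, {"dx": 0, "dy": 0, "dz": 0.053, "rx": 0, "ry": 0, "rz": 0, "fingers": 1}, {"dx": 0, "dy": 0, "dz": 0.0595, "rx": 0, "ry": 0, "rz": 0, "fingers": 1}, {"dx": 0, "dy": 0, "dz": 0.0595, "rx": 0, "ry": 0, "rz": 0, "fingers": 1}, {"dx": 0, "dy": 0, "dz": 0.0595, "rx": 0, "ry": 0, "rz": 0, "fingers": 1}])

```text
clock: 23.35
tcp_pos: [0.4606, 0.3429, 0.0172]
ee_rot: [[-0.986, 0.168, -0.002], [0.168, 0.986, -0.001], [0.002, -0.001, -1.0]]
ft_force: [-4.8, -3.1, 11.7]
gripper_width: 0.0124
gripper_force: 60.2
```

Call:
send_rows(commands=[{"dx": 0, "dy": 0, "dz": 0, "rx": 0, "ry": 0, "rz": 0, "fingers": 0.65}, {"dx": 0, "dy": 0, "dz": 0, "rx": 0, "ry": 0, "rz": 0, "fingers": 0.65}, {"dx": 0, "dy": 0, "dz": 0, "rx": 0, "ry": 0, "rz": 0, "fingers": 0.65}, {"dx": 0, "dy": 0, "dz": 0, "rx": 0, "ry": 0, "rz": 0, "fingers": 0.65}, {"dx": 0, "dy": 0, "dz": -0.03, "rx": 0, "ry": 0, "rz": 0, "fingers": 0.65}, {"dx": 0, "dy": 0, "dz": -0.07, "rx": 0, "ry": 0, "rz": 0, "fingers": 0.65}, {"dx": 0, "dy": 0, "dz": -0.12, "rx": 0, "ry": 0, "rz": 0, "fingers": 0}, {"dx": 0, "dy": 0, "dz": -0.17, "rx": 0, "ry": 0, "rz": 0, "fingers": 0}, {"dx": 0, "dy": 0, "dz": -0.22, "rx": 0, "ry": 0, "rz": 0, "fingers": 0}, {"dx": 0, "dy": 0, "dz": -0.22, "rx": 0, "ry": 0, "rz": 0, "fingers": 0}, {"dx": 0, "dy": 0, "dz": -0.22, "rx": 0, "ry": 0, "rz": 0, "fingers": 0}, {"dx": 0, "dy": 0, "dz": -0.22, "rx": 0, "ry": 0, "rz": 0, "fingers": 0}])

```text
clock: 24.35
tcp_pos: [0.4608, 0.3427, 0.1803]
ee_rot: [[-0.986, 0.169, -0.0], [0.169, 0.986, 0.0], [0.0, 0.0, -1.0]]
ft_force: [0.4, -0.3, -1.1]
gripper_width: 0.0856
gripper_force: 0.0
```

Run:
```python
from seg import *
s=get_state();print(s["tcp_pos"].round(4))
w=cam("wrist"); m=traymap(w,.461,.339,-9.8); np.save("w11.npy",w,allow_pickle=True)
prof(m,13,((-32,-22),(-60,-45)),((65,75),))
# steel at z~8mm: bright low-sat pixels inside slot area, in tray axes
m=traymap(w,.461,.339,-9.8,.010); h=cv2.cvtColor(m,cv2.COLOR_RGB2HSV).astype(int)
for x in (65,50,45,30,15,0,-15,-30,-50,-60,-66,-70,-73): 
    r=h[110-x-2:110-x+3,110-26:110+15]; k=np.median((r[...,1]<90)&(r[...,2]>100),axis=0); print(x,"".join("#" if q else "." for q in k))
plan(.428,.0622,.16,4.9)
```

```text
[0.4608 0.3427 0.1803]
x -32 -22 [(102, 0, 2), (96, 2, 0), (95, 0, 1), (84, 1, 0), (17, 0, 2), (9, 2, 0), (5, 0, 2), (0, 2, 0), (-4, 0, 2), (-9, 2, 0), (-73, 0, 1), (-86, 1, 0), (-87, 0, 2), (-93, 2, 0)]
x -60 -45 [(102, 0, 2), (96, 2, 0), (95, 0, 1), (17, 1, 2), (5, 2, 0), (3, 0, 1), (2, 1, 0), (0, 0, 1), (-1, 1, 0), (-2, 0, 2), (-8, 2, 0), (-9, 0, 1), (-86, 1, 0), (-87, 0, 2), (-93, 2, 0)]
y 65 75 [(86, 0, 2), (80, 2, 0), (79, 0, 1), (32, 1, 0), (-39, 0, 1), (-85, 1, 0), (-86, 0, 2), (-91, 2, 0)]
65 #########............................####
50 #########............................####
45 #########...........................#####
30 ..............#......................#...
15 .........................................
0 .........................................
-15 ................###......................
-30 ...................#.......##............
-50 ########.............##...##.......######
-60 ########..............#####........######
-66 ########...............####........######
-70 ########...............####........######
-73 ########...........................######
(0.4280,0.0622,0.1600,4.9) dx -0.0210 dy -0.3752 dz 0.0257 | rx -0.0018 ry -0.0008 rz 0.8772  j6~3
```

The rectified profile shows the forceps inside the slot, with the tip near tray (−70,+2) between slot edges +18 and −9, and clear of the foam. The carton is next.

Call:
send_rows(commands=[{"dx": -0.021, "dy": -0.375, "dz": 0.0, "rx": -0.0018, "ry": -0.0008, "rz": 0.877, "fingers": 0}, {"dx": -0.021, "dy": -0.375, "dz": 0.0, "rx": -0.0018, "ry": -0.0008, "rz": 0.877, "fingers": 0}, {"dx": -0.021, "dy": -0.375, "dz": 0.0, "rx": -0.0018, "ry": -0.0008, "rz": 0.877, "fingers": 0}, {"dx": -0.021, "dy": -0.375, "dz": 0.0, "rx": -0.0018, "ry": -0.0008, "rz": 0.877, "fingers": 0}, {"dx": -0.021, "dy": -0.375, "dz": 0.0, "rx": -0.0018, "ry": -0.0008, "rz": 0.877, "fingers": 0}, {"dx": -0.021, "dy": -0.375, "dz": 0.0, "rx": -0.0018, "ry": -0.0008, "rz": 0.877, "fingers": 0}, {"dx": -0.021, "dy": -0.375, "dz": 0.0, "rx": -0.0018, "ry": -0.0008, "rz": 0.877, "fingers": 0}, {"dx": -0.021, "dy": -0.375, "dz": 0.0, "rx": -0.0018, "ry": -0.0008, "rz": 0.877, "fingers": 0}, {"dx": -0.021, "dy": -0.375, "dz": 0.0, "rx": -0.0018, "ry": -0.0008, "rz": 0.877, "fingers": 0}, {"dx": -0.021, "dy": -0.375, "dz": 0.0, "rx": -0.0018, "ry": -0.0008, "rz": 0.877, "fingers": 0}, {"dx": -0.021, "dy": -0.375, "dz": 0.0, "rx": -0.0018, "ry": -0.0008, "rz": 0.877, "fingers": 0}, {"dx": -0.021, "dy": -0.375, "dz": 0.0, "rx": -0.0018, "ry": -0.0008, "rz": 0.877, "fingers": 0}, {"dx": -0.021, "dy": -0.375, "dz": 0.0, "rx": -0.0018, "ry": -0.0008, "rz": 0.877, "fingers": 0}, {"dx": -0.021, "dy": -0.375, "dz": 0.0, "rx": -0.0018, "ry": -0.0008, "rz": 0.877, "fingers": 0}, {"dx": -0.021, "dy": -0.375, "dz": 0.0, "rx": -0.0018, "ry": -0.0008, "rz": 0.877, "fingers": 0}])

```text
clock: 25.65
tcp_pos: [0.4287, 0.0632, 0.1798]
ee_rot: [[-0.087, 0.996, 0.001], [0.996, 0.087, 0.002], [0.002, 0.001, -1.0]]
ft_force: [-0.6, -0.7, -0.5]
gripper_width: 0.0854
gripper_force: 0.0
```

Run:
```python
from seg import *
s=get_state();print(s["tcp_pos"].round(4),s["ee_rot"].round(3).tolist())
w=cam("wrist");t=cam("top")
f=lambda h,s,v:(v>200)&(s<60)
print(seg(w,.024,(.37,.48,-.03,.16),f)); print(seg(w,.024,(.37,.48,-.03,.16),white)); 
for (lo,hi) in ((.0,.03),(.05,.08),(.1,.12)):
    m=topmap(w,.024,.36,.49,lo,hi,1000); h=cv2.cvtColor(m,cv2.COLOR_RGB2HSV); v=np.median(h[...,2],axis=1).astype(int); d=np.diff(v); print(lo,[(round(.49-i/1000,3),int(v[i]),int(v[i+1])) for i in np.flatnonzero(abs(d)>25)])
plan(.425,.06,.022,4.9)
```

```text
[0.4287 0.0632 0.1798] [[-0.087, 0.996, 0.001], [0.996, 0.087, 0.002], [0.002, 0.001, -1.0]]
{'c': (0.421, 0.0625), 'cm': (0.421, 0.0625), 'size': (149, 62), 'ang': np.float32(94.8)}
{'c': (0.421, 0.0624), 'cm': (0.421, 0.0624), 'size': (151, 64), 'ang': np.float32(94.9)}
0.0 [(np.float64(0.458), 53, 91), (np.float64(0.457), 91, 157), (np.float64(0.456), 157, 218), (np.float64(0.455), 218, 245), (np.float64(0.395), 226, 175), (np.float64(0.394), 175, 110), (np.float64(0.393), 110, 58)]
0.05 [(np.float64(0.454), 47, 87), (np.float64(0.453), 87, 156), (np.float64(0.452), 156, 221), (np.float64(0.391), 243, 215), (np.float64(0.39), 215, 144), (np.float64(0.389), 144, 74), (np.float64(0.388), 74, 43)]
0.1 [(np.float64(0.45), 54, 103), (np.float64(0.449), 103, 178), (np.float64(0.448), 178, 234), (np.float64(0.387), 238, 178), (np.float64(0.386), 178, 94), (np.float64(0.385), 94, 47)]
(0.4250,0.0600,0.0220,4.9) dx -0.0041 dy -0.0062 dz 0.2109 | rx 0.0015 ry -0.0010 rz 0.0008  j6~3
```

The carton measures (0.421,0.0625), 149×62 mm, long axis 94.8°.

Call:
send_rows(commands=[{"dx": -0.0003, "dy": -0.0112, "dz": 0.05, "rx": 0.0015, "ry": -0.001, "rz": 0.0008, "fingers": 0}, {"dx": -0.0003, "dy": -0.0112, "dz": 0.1, "rx": 0.0015, "ry": -0.001, "rz": 0.0008, "fingers": 0}, {"dx": -0.0003, "dy": -0.0112, "dz": 0.15, "rx": 0.0015, "ry": -0.001, "rz": 0.0008, "fingers": 0}, {"dx": -0.0003, "dy": -0.0112, "dz": 0.18, "rx": 0.0015, "ry": -0.001, "rz": 0.0008, "fingers": 0}, {"dx": -0.0003, "dy": -0.0112, "dz": 0.2, "rx": 0.0015, "ry": -0.001, "rz": 0.0008, "fingers": 0}, {"dx": -0.0003, "dy": -0.0112, "dz": 0.2184, "rx": 0.0015, "ry": -0.001, "rz": 0.0008, "fingers": 0}, {"dx": -0.0003, "dy": -0.0112, "dz": 0.2184, "rx": 0.0015, "ry": -0.001, "rz": 0.0008, "fingers": 0}, {"dx": -0.0003, "dy": -0.0112, "dz": 0.2184, "rx": 0.0015, "ry": -0.001, "rz": 0.0008, "fingers": 0}, {"dx": -0.0003, "dy": -0.0112, "dz": 0.2184, "rx": 0.0015, "ry": -0.001, "rz": 0.0008, "fingers": 0}, {"dx": -0.0003, "dy": -0.0112, "dz": 0.2184, "rx": 0.0015, "ry": -0.001, "rz": 0.0008, "fingers": 1}, {"dx": -0.0003, "dy": -0.0112, "dz": 0.2184, "rx": 0.0015, "ry": -0.001, "rz": 0.0008, "fingers": 1}, {"dx": -0.0003, "dy": -0.0112, "dz": 0.2184, "rx": 0.0015, "ry": -0.001, "rz": 0.0008, "fingers": 1}, {"dx": -0.0003, "dy": -0.0112, "dz": 0.2184, "rx": 0.0015, "ry": -0.001, "rz": 0.0008, "fingers": 1}, {"dx": -0.0003, "dy": -0.0112, "dz": 0.2184, "rx": 0.0015, "ry": -0.001, "rz": 0.0008, "fingers": 1}])

```text
clock: 26.92
tcp_pos: [0.4231, 0.0624, 0.0184]
ee_rot: [[-0.085, 0.996, 0.004], [0.996, 0.085, -0.0], [-0.0, 0.004, -1.0]]
ft_force: [-0.6, 0.6, 7.3]
gripper_width: 0.0606
gripper_force: 65.4
```

Run:
```python
from h import *
s=get_state();p=s["tcp_pos"];print(p.round(4),s["gripper_width"],s["gripper_force"],s["ft_force"].round(1))
a=np.radians(-9.8); ax=np.array([np.cos(a),np.sin(a)]); ay=np.array([-np.sin(a),np.cos(a)])
c=np.array([.461,.339])-.0025*ax+.004*ay; print(c)
plan(*c,.12,-9.8)
```

```text
[0.4231 0.0624 0.0184] 0.060592880460227726 65.39710879325867 [-0.6  0.6  7.3]
[0.45921732 0.34336716]
(0.4592,0.3434,0.1200,-9.8) dx 0.3692 dy 0.0802 dz -0.1353 | rx 0.0027 ry -0.0001 rz 0.1705  j6~47
```

Call:
send_rows(commands=[{"dx": 0, "dy": 0, "dz": -0.055, "rx": 0, "ry": 0, "rz": 0, "fingers": 1}, {"dx": 0, "dy": 0, "dz": -0.1, "rx": 0, "ry": 0, "rz": 0, "fingers": 1}, {"dx": 0, "dy": 0, "dz": -0.135, "rx": 0, "ry": 0, "rz": 0, "fingers": 1}, {"dx": 0.369, "dy": 0.08, "dz": -0.135, "rx": 0.0027, "ry": 0, "rz": 0.1705, "fingers": 1}, {"dx": 0.369, "dy": 0.08, "dz": -0.135, "rx": 0.0027, "ry": 0, "rz": 0.1705, "fingers": 1}, {"dx": 0.369, "dy": 0.08, "dz": -0.135, "rx": 0.0027, "ry": 0, "rz": 0.1705, "fingers": 1}, {"dx": 0.369, "dy": 0.08, "dz": -0.135, "rx": 0.0027, "ry": 0, "rz": 0.1705, "fingers": 1}, {"dx": 0.369, "dy": 0.08, "dz": -0.135, "rx": 0.0027, "ry": 0, "rz": 0.1705, "fingers": 1}, {"dx": 0.369, "dy": 0.08, "dz": -0.135, "rx": 0.0027, "ry": 0, "rz": 0.1705, "fingers": 1}, {"dx": 0.369, "dy": 0.08, "dz": -0.135, "rx": 0.0027, "ry": 0, "rz": 0.1705, "fingers": 1}, {"dx": 0.369, "dy": 0.08, "dz": -0.135, "rx": 0.0027, "ry": 0, "rz": 0.1705, "fingers": 1}, {"dx": 0.369, "dy": 0.08, "dz": -0.135, "rx": 0.0027, "ry": 0, "rz": 0.1705, "fingers": 1}, {"dx": 0.369, "dy": 0.08, "dz": -0.135, "rx": 0.0027, "ry": 0, "rz": 0.1705, "fingers": 1}, {"dx": 0.369, "dy": 0.08, "dz": -0.135, "rx": 0.0027, "ry": 0, "rz": 0.1705, "fingers": 1}, {"dx": 0.369, "dy": 0.08, "dz": -0.135, "rx": 0.0027, "ry": 0, "rz": 0.1705, "fingers": 1}, {"dx": 0.369, "dy": 0.08, "dz": -0.135, "rx": 0.0027, "ry": 0, "rz": 0.1705, "fingers": 1}, {"dx": 0.369, "dy": 0.08, "dz": -0.135, "rx": 0.0027, "ry": 0, "rz": 0.1705, "fingers": 1}])

```text
clock: 28.33
tcp_pos: [0.4577, 0.342, 0.118]
ee_rot: [[0.172, 0.985, -0.004], [0.985, -0.172, -0.0], [-0.001, -0.003, -1.0]]
ft_force: [0.2, 0.1, -0.6]
gripper_width: 0.0602
gripper_force: 65.4
```

Run:
```python
from seg import *
s=get_state();print(s["tcp_pos"].round(4),s["gripper_width"],s["ee_rot"].round(3).tolist())
w=cam("wrist");z=s["tcp_pos"][2]-.0184+.024
print(seg(w,z,(.38,.55,.22,.46),lambda h,s,v:(v>205)&(s<40)))
m=traymap(w,.461,.339,-9.8);prof(m,13,((-84,-76),(76,84)),((78,90),))
plan(.4592,.3434,.045,-9.8); plan(.4592,.3434,.033,-9.8)
```

```text
[0.4577 0.342  0.118 ] 0.060174058725642326 [[0.172, 0.985, -0.004], [0.985, -0.172, -0.0], [-0.001, -0.003, -1.0]]
{'c': (0.4596, 0.3601), 'cm': (0.462, 0.3641), 'size': (113, 62), 'ang': np.float32(79.8)}
x -84 -76 [(102, 0, 2), (96, 2, 1), (-35, 1, 0), (-46, 0, 1), (-58, 1, 0)]
x 76 84 [(100, 0, 2), (90, 2, 1), (-11, 1, 2), (-13, 2, 1), (-22, 1, 2), (-23, 2, 1), (-27, 1, 2), (-35, 2, 1), (-36, 1, 2), (-50, 2, 1), (-51, 1, 0)]
y 78 90 [(86, 0, 2), (80, 2, 0), (79, 0, 1), (-84, 1, 0), (-85, 0, 2), (-91, 2, 0)]
(0.4592,0.3434,0.0450,-9.8) dx 0.0018 dy 0.0020 dz 0.0974 | rx -0.0023 ry 0.0003 rz -0.0010  j6~47
(0.4592,0.3434,0.0330,-9.8) dx 0.0018 dy 0.0021 dz 0.1134 | rx -0.0023 ry 0.0003 rz -0.0010  j6~47
```

Call:
send_rows(commands=[{"dx": 0.0018, "dy": 0.002, "dz": 0.04, "rx": -0.0023, "ry": 0.0003, "rz": -0.001, "fingers": 1}, {"dx": 0.0018, "dy": 0.002, "dz": 0.07, "rx": -0.0023, "ry": 0.0003, "rz": -0.001, "fingers": 1}, {"dx": 0.0018, "dy": 0.002, "dz": 0.08, "rx": -0.0023, "ry": 0.0003, "rz": -0.001, "fingers": 1}, {"dx": 0.0018, "dy": 0.002, "dz": 0.09, "rx": -0.0023, "ry": 0.0003, "rz": -0.001, "fingers": 1}, {"dx": 0.0018, "dy": 0.002, "dz": 0.1, "rx": -0.0023, "ry": 0.0003, "rz": -0.001, "fingers": 1}, {"dx": 0.0018, "dy": 0.002, "dz": 0.108, "rx": -0.0023, "ry": 0.0003, "rz": -0.001, "fingers": 1}, {"dx": 0.0018, "dy": 0.002, "dz": 0.1134, "rx": -0.0023, "ry": 0.0003, "rz": -0.001, "fingers": 1}, {"dx": 0.0018, "dy": 0.002, "dz": 0.1134, "rx": -0.0023, "ry": 0.0003, "rz": -0.001, "fingers": 1}, {"dx": 0.0018, "dy": 0.002, "dz": 0.1134, "rx": -0.0023, "ry": 0.0003, "rz": -0.001, "fingers": 1}])

```text
clock: 29.13
tcp_pos: [0.4595, 0.3446, 0.0335]
ee_rot: [[0.169, 0.986, 0.001], [0.986, -0.169, 0.0], [0.001, 0.001, -1.0]]
ft_force: [0.2, 0.1, -0.9]
gripper_width: 0.0604
gripper_force: 65.4
```

Call:
send_rows(commands=[{"dx": 0, "dy": 0, "dz": 0.0015, "rx": 0, "ry": 0, "rz": 0, "fingers": 1}, {"dx": 0, "dy": 0, "dz": 0.0015, "rx": 0, "ry": 0, "rz": 0, "fingers": 1}, {"dx": 0, "dy": 0, "dz": 0.0015, "rx": 0, "ry": 0, "rz": 0, "fingers": 0}, {"dx": 0, "dy": 0, "dz": 0.0015, "rx": 0, "ry": 0, "rz": 0, "fingers": 0}, {"dx": 0, "dy": 0, "dz": 0.0015, "rx": 0, "ry": 0, "rz": 0, "fingers": 0}, {"dx": 0, "dy": 0, "dz": 0.0015, "rx": 0, "ry": 0, "rz": 0, "fingers": 0}, {"dx": 0, "dy": 0, "dz": -0.04, "rx": 0, "ry": 0, "rz": 0, "fingers": 0}, {"dx": 0, "dy": 0, "dz": -0.09, "rx": 0, "ry": 0, "rz": 0, "fingers": 0}, {"dx": 0, "dy": 0, "dz": -0.14, "rx": 0, "ry": 0, "rz": 0, "fingers": 0}, {"dx": 0, "dy": 0, "dz": -0.2, "rx": 0, "ry": 0, "rz": 0, "fingers": 0}, {"dx": 0, "dy": -0.05, "dz": -0.28, "rx": 0, "ry": 0, "rz": 0, "fingers": 0}, {"dx": 0, "dy": -0.05, "dz": -0.28, "rx": 0, "ry": 0, "rz": 0, "fingers": 0}, {"dx": 0, "dy": -0.05, "dz": -0.28, "rx": 0, "ry": 0, "rz": 0, "fingers": 0}, {"dx": 0, "dy": -0.05, "dz": -0.28, "rx": 0, "ry": 0, "rz": 0, "fingers": 0}])

```text
clock: 30.3
tcp_pos: [0.4228, 0.3516, 0.2457]
ee_rot: [[0.168, 0.986, 0.005], [0.986, -0.168, 0.003], [0.004, 0.004, -1.0]]
ft_force: [0.8, -0.2, 0.1]
gripper_width: 0.0855
gripper_force: 0.0
```

Run:
```python
from seg import *
s=get_state();print(s["tcp_pos"].round(4))
w=cam("wrist"); f=lambda h,s,v:(v>205)&(s<40)
for z in (.038,): print(seg(w,z,(.38,.54,.23,.45),f))
m=traymap(w,.461,.339,-9.8); prof(m,13,((-84,-76),),((-30,-20),(78,90)))
m=traymap(w,.461,.339,-9.8,.038); h=cv2.cvtColor(m,cv2.COLOR_RGB2HSV)
f2=lambda a:[(110-int(i),int(a[i]),int(a[i+1])) for i in np.flatnonzero(abs(np.diff(a.astype(int)))>18)]
for c in (-60,0,60): print("col y",c,f2(np.median(h[:,110-c-5:110-c+5,2],axis=1)))
for c in (-20,20): print("row x",c,f2(np.median(h[110-c-5:110-c+5,:,2],axis=0)))
```

```text
[0.4228 0.3516 0.2457]
{'c': (0.4572, 0.3448), 'cm': (0.4583, 0.3446), 'size': (150, 65), 'ang': np.float32(80.3)}
x -84 -76 [(102, 0, 2), (96, 2, 1), (-85, 1, 0), (-86, 0, 1), (-87, 1, 2), (-93, 2, 0)]
y -30 -20 [(86, 0, 2), (80, 2, 0), (78, 0, 1), (33, 1, 0), (31, 0, 1), (-36, 1, 0), (-40, 0, 1), (-85, 1, 0), (-86, 0, 2), (-92, 2, 0)]
y 78 90 [(87, 0, 2), (81, 2, 0), (79, 0, 1), (33, 1, 0), (30, 0, 1), (-35, 1, 0), (-39, 0, 1), (-84, 1, 0), (-85, 0, 1), (-86, 1, 2), (-91, 2, 0)]
col y -60 [(83, 53, 78), (82, 78, 121), (81, 121, 180), (80, 180, 222), (75, 218, 199), (32, 171, 150), (31, 150, 128), (29, 136, 179), (28, 179, 222), (27, 222, 242), (-33, 237, 210), (-34, 210, 166), (-35, 166, 115), (-36, 115, 77), (-38, 65, 94), (-39, 94, 133), (-40, 133, 163), (-83, 197, 217), (-87, 239, 215), (-88, 215, 167), (-89, 167, 108), (-90, 108, 61)]
col y 0 [(83, 57, 96), (82, 96, 152), (81, 152, 202), (80, 202, 231), (68, 163, 143), (66, 125, 106), (63, 89, 108), (62, 108, 140), (61, 140, 174), (29, 162, 195), (28, 195, 227), (-33, 246, 227), (-34, 227, 194), (-35, 194, 156), (-75, 126, 154)
[... 566 characters left out ...]
0, 219), (96, 219, 187), (86, 175, 138), (85, 138, 96), (84, 96, 68), (82, 71, 112), (81, 112, 177), (80, 177, 227), (-68, 243, 223), (-69, 223, 189), (-70, 189, 147), (-71, 147, 119), (-75, 124, 146), (-76, 146, 168), (-79, 203, 227), (-84, 235, 194), (-85, 194, 140), (-86, 140, 88), (-87, 88, 48)]
row x 20 [(102, 55, 94), (101, 94, 159), (100, 159, 223), (99, 223, 244), (96, 229, 188), (95, 188, 161), (86, 179, 150), (85, 150, 107), (84, 107, 74), (82, 77, 114), (81, 114, 168), (80, 168, 218), (79, 218, 240), (-69, 224, 191), (-70, 191, 148), (-71, 148, 122), (-78, 174, 195), (-79, 195, 220), (-80, 220, 239), (-84, 243, 222), (-85, 222, 185), (-86, 185, 126), (-87, 126, 76), (-88, 76, 43)]
```

The carton shows a gap to the foam on all four sides, and its top measures about 150×63 mm at the seated height. The arm is clear, so I hand in.

```bash
python3 -c "
from workcell import finish_job
print(finish_job())"
```

```text
the job is handed in; nothing more can be done
None
```

I made up both kits and handed the job in at about 30 s of the 144 s allowed, black marker and tape roll left where they were; camera measurements put every item in its cut-out, but the result call gave no verdict.

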